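# Load and start the bench vibratory finisher

## Robot

A 6-joint arm with a two-finger parallel gripper is mounted at the origin on the work surface. World frame = base frame: x ahead of the robot, y to its left, z up, the work surface at z = 0. Lengths are in mm, angles in degrees, forces in N, time in s.
With the tool pointing down it reaches from about 225 to 725 mm from the base axis. Payload 3.1 kg.
Tool frame: the origin (TCP) lies between the finger pads; the fingertips stand manip.tip_reach ahead of it and the grasp point (between the pads) lies 8 mm behind it (manip.tip_reach is the distance from the TCP to the fingertips, in mm); x points along the fingers, y is the direction in which the jaws open and shut, and the axes are right-handed (so a half turn about x gives the same grasp; the last joint's range is limited). The gripper opens to 85 mm and grips with 20 to 120 N. Pads are 22 mm wide; open, the fingers measure 114 mm over their backs; the gripper's body (76 mm by 85 mm) begins 54 mm behind the grasp point. The pads swing forward as they close: fully open they stand 13 mm farther back than shut.
Start: joints at [-76.879, 2.75, 5.684, 92.934, 0, 82.678], TCP at [183.355, -491.933, 242.312] pointing down, gripper open.
Joint ranges: [-166.93, 166.93], [-56.73, 111.36], [-69.38, 81.34], [-121.58, 131.49], [-85.45, 84.26], [-180, 180]. Speed limits (degrees/s): [159.86, 159.86, 180, 180, 180, 180].

## Interface

Orientations are given as [roll, pitch, yaw] about the fixed x, y, z axes, in that order (R = Rz(yaw) Ry(pitch) Rx(roll)).
In Python, from rig import manip gives the robot as it stands.
- The arm moves only by the tool apply_moves, never from a script. Its arguments are lists of equal length, an entry for each row: "delta_rot": the turn, a rotation vector about the world's x, y, z in rad, a list of three; "slide": the shift along the world's x, y, z in mm, a list of three; "claw": the opening, from -1 (shut) to 1 (fully open), so that 0 is half open. A call has 1 to 8 rows; each row shifts and turns the commanded pose from where the row before left it; what a row does not reach is not made up. A row lasts 1/8 s, in which the tool goes at most 62.5 mm and 10.7 degrees, less where a joint would pass 70% of its speed; a pose out of reach is approached as far as the arm can. A call is refused whole if a number of a shift passes 62.5 or a number of a turn 0.188, either way. A call with a gripper value outside its range is refused whole. The fingers move at their own pace and stop on an object; "newtons" is the grip in N (left out, the last holds). Time passes only in rows, so rows that do not move let the fingers close. It gives the time, the measured TCP pose, the force and the opening at its end, in the units of the state.
- manip.observe(): the state, without advancing time (a new reading comes with each control period).
- manip.capture(name): name is "side" or "top"; returns a dict with "img" (420x560x3 uint8, red, green, blue), "mtx" (3x3 intrinsics, pixels), "dist" ([k1, k2, p1, p2, k3] as OpenCV has them; the pictures are not rectified), "origin" and "rotation" of the camera in the world. Camera axes: x right, y down, z forward; pixel columns grow to the right and rows downward; lengths in mm; the calibration is good to about 2 mm. A picture is of the moment at which its call begins. There is no depth.
- manip.finish_job(): hands the job in, once; it reports no verdict.
The state is a dict: "clock": time; "qpos": joint angles; "qvel": joint speeds; "joint_torque": joint torques, N m; "tool_pos": TCP position; "orientation": TCP orientation; "ft_force": force on the tool from outside, world axes, zero at the start; "moment": the same for the moment, N m; "grip_width": opening from 0.0 (shut) to 1.0 (fully open).
Only numpy, scipy, OpenCV 4.12 (cv2) and the standard library are available. Lean on these libraries where they do the work, as an engineer would, in place of code of your own. Each camera call takes 0.05 s, during which the arm holds its last target.

## Task

Get the bench vibratory finisher running on a fresh batch: first put every bronze casting from the orange tray into its bowl, then pour all the ceramic balls from the steel cup over them and stand the empty cup upright back in the tray. After that slide the speed grip so that its white line lines up with the brass pointer, and last of all press the run lever down until it snaps over and stays down by itself; leave the can, the glass lamp and the wrench alone.

Things in the scene. Friction and masses are not known exactly. Their poses are not given: they have to be found in the camera images.
- finisher: bench vibratory finisher, fixed: grey round base 170 mm across and 50 mm high, springs, and on it an open grey bowl; origin on the bench under the bowl's centre, z up; the run lever's grey block (45 x 50 mm, 66 mm high) sticks out on its -y side, centred 105 mm from the origin
- bowl_in (a point): centre of the bowl's flat inner floor, 85 mm above the bench; the floor is about 66 mm in radius, with a low cone (base radius 16, height 25 mm) in its middle; the walls flare up to the rim, 155 mm above the bench and 92 mm in outer radius (wall 5 mm)
- lever_pad (a point): centre of the top of the black pad (36 x 34 x 12 mm) at the free end of the run lever, 88 mm from the lever's pivot, which lies along the finisher's x axis, 115 mm to the -y side of its origin and 78 mm above the bench; raised, the pad's top is about 134 mm above the bench; pressed and latched it is about 85 mm
- run_lever (a joint): angle of the sprung run lever: 0 raised (slanting up 0.6 rad away from the bowl), 0.6 pressed level; resistance of about 4 to 7 N at the pad up to about 0.48 rad, then its over-centre detent snaps it home to 0.6 and holds it there; let go earlier, it springs back up
- control: grey speed control box, fixed, 76 (x) x 150 (y) mm, 45 mm high, origin under its centre; an aluminium track 40 mm wide and 14 mm high runs along its y axis on top, and the slider grip stands on it
- speed_top (a point): centre of the top of the black slider grip (28 mm along x, 20 mm along y, 40 mm high, a white line across its top through its middle); the top is 99.5 mm above the bench
- speed (a joint): travel of the slider grip along the control box's +y axis, 0 to 0.1 m (0.05 = middle of the box); friction about 1.5 N, it stays where it is left
- pointer: small brass pointer clip, fixed on top of the control box on the -x side of the track, 16 x 10 x 6 mm, its tip to the track; origin under its middle; its x and y axes are the box's
- tray: orange tray, fixed, 300 (x) x 250 (y) mm, rim 16 mm high, floor 4 mm thick, origin on the bench under its centre
- cup: plain steel cup standing in the tray, holding the balls; 80 mm high, outer diameter 55 mm at the foot and 61 mm at the rim (a 65 mm bead from 72 to 78 mm height is look only), wall 2.5 mm, floor 4 mm thick; origin at the centre of its underside, z along its axis to the mouth; 0.1 to 0.15 kg empty
- casting1: rough bronze casting standing in the tray: round foot 32 mm across and 8 mm high, round body 24 mm across from 8 to 38 mm, a 10 mm gate stub on top to 48 mm; origin at the centre of its underside, z up its axis; about 0.17 kg; may be absent
- casting2: rough bronze casting standing in the tray: round foot 32 mm across and 8 mm high, round body 24 mm across from 8 to 38 mm, a 10 mm gate stub on top to 48 mm; origin at the centre of its underside, z up its axis; about 0.17 kg; may be absent
- casting3: rough bronze casting standing in the tray: round foot 32 mm across and 8 mm high, round body 24 mm across from 8 to 38 mm, a 10 mm gate stub on top to 48 mm; origin at the centre of its underside, z up its axis; about 0.17 kg; may be absent
- ball1: white ceramic finishing ball, 20 mm across, 12 g, origin at its centre; at the start in the cup
- ball2: white ceramic finishing ball, 20 mm across, 12 g, origin at its centre; at the start in the cup
- ball3: white ceramic finishing ball, 20 mm across, 12 g, origin at its centre; at the start in the cup
- ball4: white ceramic finishing ball, 20 mm across, 12 g, origin at its centre; at the start in the cup
- ball5: white ceramic finishing ball, 20 mm across, 12 g, origin at its centre; at the start in the cup; may be absent
- ball6: white ceramic finishing ball, 20 mm across, 12 g, origin at its centre; at the start in the cup; may be absent
- ball7: white ceramic finishing ball, 20 mm across, 12 g, origin at its centre; at the start in the cup; may be absent
- ball8: white ceramic finishing ball, 20 mm across, 12 g, origin at its centre; at the start in the cup; may be absent
- can: aluminium drink can, 66 mm across, 122 mm high, origin under its centre; leave alone
- lamp: small glass spirit lamp, 76 mm across, 82 mm high, origin under its centre; leave alone
- wrench: steel wrench, 160 mm long, lying along its x axis, origin at its middle; leave alone
Things that resemble listed ones, but are neither listed nor needed, are in the scene too. What is shaped like the casting3 but green or purple is not meant. What is shaped like the cup but black is not meant.

How it is judged:
By the outcome, as a careful person would: the job done as asked, in the order asked, and still so for the second after the job is handed in, with the robot touching nothing.
Of ball5, ball6, ball7, ball8 only 1 to 4 are there at a start; the rules pass over those that are not, and their reading is None.
Of casting1, casting2, casting3 only 2 to 3 are there at a start; the rules pass over those that are not, and their reading is None.
At some moment in a run one of cup, casting1, casting2, casting3 may be knocked a few centimetres aside while the robot is not near it.
It also fails if it takes over 208 s, if anything falls off the work surface, if the arm or the gripper's body presses on something with over 40 N, if the wrist force passes 120 N, or if a joint passes its speed limit or range.

## Working session

There is one attempt and no reset: what is moved stays moved. The work goes in short steps, Python scripts to look and compute and a tool call to move; the robot and the scene stay as the last step left them, time stands still between calls to the robot, and variables do not carry over. Pictures are saved under pics/ and viewed, and the job is handed in when it is done.

Besides the shell and the picture viewer there is one more tool, called as name(argument=value, ...), one argument or row to a line, values as JSON. apply_moves: Moves the arm, as the interface text tells. Its arguments: {"type":"object","properties":{"delta_rot":{"type":"array"},"slide":{"type":"array"},"claw":{"type":"array"},"newtons":{"type":"number"}},"required":["delta_rot","slide","claw"]}

```bash
mkdir -p pics; ls
cat > h.py <<'E'
import numpy as np, cv2
from rig import manip
from scipy.spatial.transform import Rotation as R
def cap(n,f=None):
    c=manip.capture(n)
    if f: cv2.imwrite('pics/'+f,c['img'][:,:,::-1])
    return c
def ray(c,u,v):
    p=cv2.undistortPoints(np.array([[[u,v]]],float),np.array(c['mtx'],float),np.array(c['dist'],float))[0,0]
    d=np.array(c['rotation'])@np.array([p[0],p[1],1]); return np.array(c['origin'],float),d
def atz(c,u,v,z):
    o,d=ray(c,u,v); return o+d*(z-o[2])/d[2]
def proj(c,P):
    Rm=np.array(c['rotation']);
    pc=(np.atleast_2d(P)-np.array(c['origin']))@Rm
    r,_=cv2.projectPoints(pc.reshape(-1,1,3),np.zeros(3),np.zeros(3),np.array(c['mtx'],float),np.array(c['dist'],float)); return r[:,0]
E
python3 - <<'E'
from h import *
print(manip.observe(), manip.tip_reach)
for n in('side','top'):
    c=cap(n,n+'0.png'); print(n,c['origin'],c['rotation'],c['mtx'])
E
```

```text
pics
{'clock': 0.0, 'qpos': array([-7.68819857e+01,  2.79289551e+00,  5.59065109e+00,  9.29333123e+01,
        8.81060825e-04,  8.26793502e+01]), 'qvel': array([-0.00411318, -0.12940865,  0.00097216,  0.03087753, -0.08153181,
        0.0010409 ]), 'joint_torque': array([-9.45686370e-04, -3.38785172e+01,  3.20014644e+01,  2.02912849e-02,
       -3.11457470e-04,  4.87310416e-06]), 'tool_pos': array([ 183.20532406, -491.36877125,  241.10868924]), 'orientation': array([-97.69304199,  89.86444044, 102.74562102]), 'ft_force': array([-1.11237838,  0.23064425, -0.11873119]), 'moment': array([ 0.0740623 , -0.00247026,  0.00048405]), 'grip_width': 1.0012563798631224} 11.0
side [ 450.85327168 -600.31781508  819.67004195] [-139.22725837   -0.82845277   -9.83735782] [[380.7200876    0.         277.96163045]
 [  0.         380.7200876  206.15551782]
 [  0.           0.           1.        ]]
top [ 493.15693638    2.79461935 1557.89840371] [-1.77271872e+02  1.16627203e-01 -9.04484457e+01] [[528.64032509   0.         278.85862997]
 [  0.         528.64032509 200.28176372]
 [  0.           0.           1.        ]]
```

```bash
sed -i "s/np.array(c\['rotation'\])/R.from_euler('xyz',c['rotation'],degrees=True).as_matrix()/" h.py; python3 -c "
import cv2
for n in('side','top'):
    i=cv2.imread(f'pics/{n}0.png'); cv2.imwrite(f'pics/{n}0b.png',cv2.resize(i,(800,600),interpolation=cv2.INTER_CUBIC))"
```

```text
(no output)
```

View pics/side0b.png

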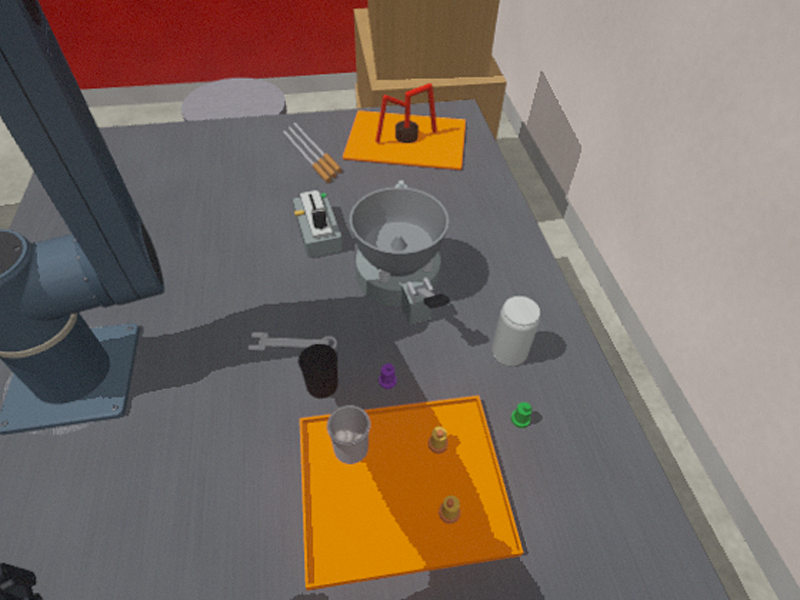

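View pics/top0b.png

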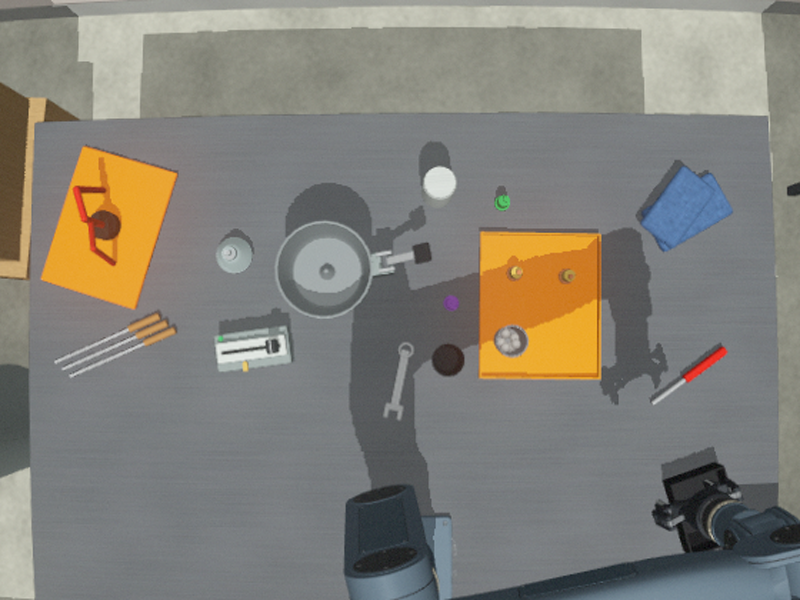

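```bash
python3 -c "
import cv2
i=cv2.imread('pics/top0.png')
def crop(i,x0,y0,x1,y1,s,f): cv2.imwrite('pics/'+f,cv2.resize(i[y0:y1,x0:x1],None,fx=s,fy=s,interpolation=cv2.INTER_CUBIC))
crop(i,325,150,435,275,4.8,'t_tray.png')
crop(i,140,140,310,270,4.7,'t_fin.png')
j=cv2.imread('pics/side0.png')
crop(j,195,110,355,230,5,'s_fin.png')
crop(j,200,270,380,420,4,'s_tray.png')
"
```

```text
(no output)
```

View pics/t_tray.png

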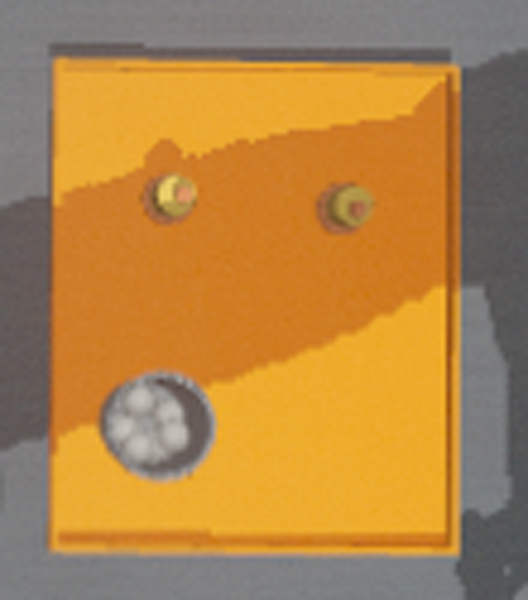

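View pics/t_fin.png

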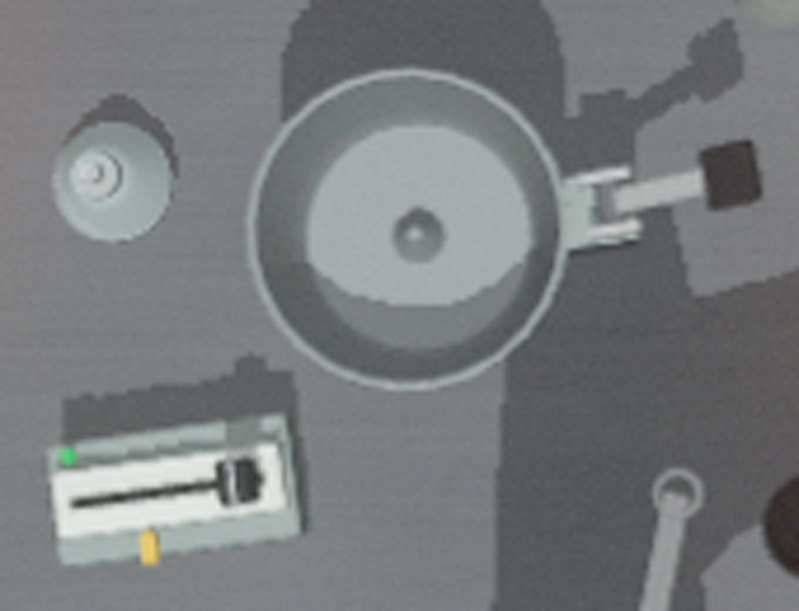

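View pics/s_fin.png

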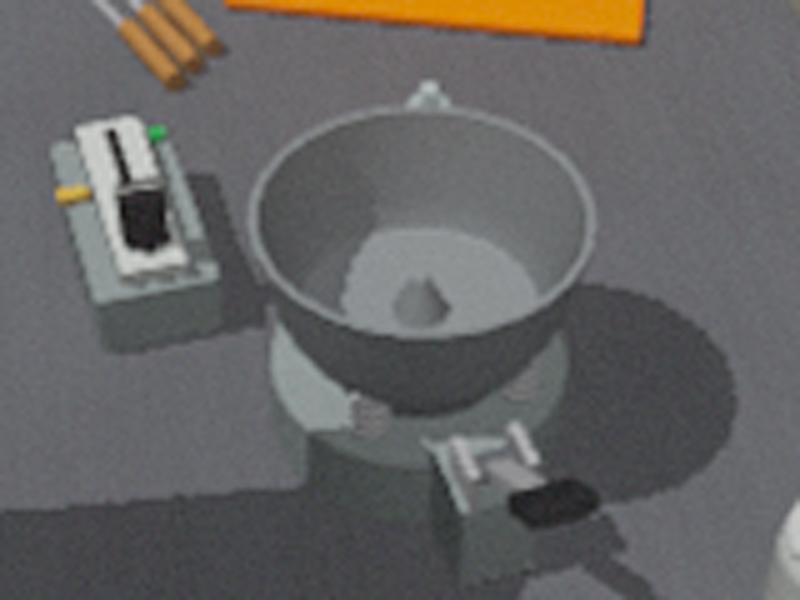

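View pics/s_tray.png

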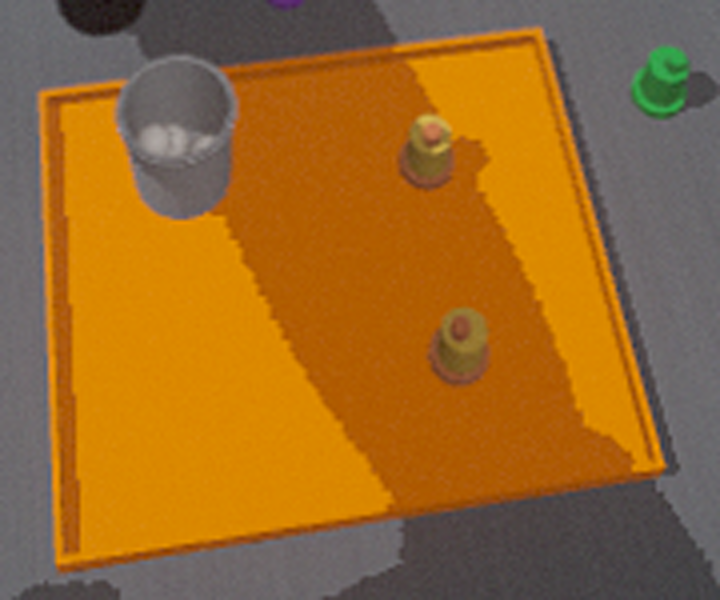

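```bash
cat > m.py <<'E'
from h import *
t=cap('top');s=cap('side')
T=lambda u,v:(325+u/4.8,150+v/4.8)
S=lambda u,v:(200+u/4,270+v/4)
F=lambda u,v:(140+u/4.7,140+v/4.7)
G=lambda u,v:(195+u/5,110+v/5)
def both(n,a,b,z):
    p=atz(t,*a,z);q=atz(s,*b,z);print(n,p.round(1),q.round(1))
both('A',T(185,190),S(433,130),52)
both('B',T(358,208),S(461,326),52)
both('cup',T(158,425),S(178,110),84)
both('trayTL',T(55,62),S(541,32),16)
both('trayBR',T(460,550),S(60,566),16)
both('trayTR',T(460,68),S(662,468),16)
both('trayBL',T(53,550),S(40,94),16)
both('bowlrim',F(409,228),G(422,220),155)
both('cone',F(419,234),G(421,282),110)
both('pad',F(732,174),G(553,500),134)
both('grip',F(238,481),G(140,190),99.5)
both('pointer',F(149,547),G(72,193),51)
both('can',(439*.7,182*.7),(521*.7,306*.7),122)
E
python3 m.py
```

```text
A [ 593.7 -237.4   52. ] [ 592.8 -234.3   52. ]
B [ 582.2 -341.7   52. ] [ 583.  -340.1   52. ]
cup [ 454.8 -214.6   84. ] [ 456.6 -216.4   84. ]
trayTL [ 675.1 -164.6   16. ] [ 677.6 -165.6   16. ]
trayBR [ 374.3 -410.1   16. ] [ 375.7 -405.3   16. ]
trayTR [ 670.3 -415.6   16. ] [ 670.9 -411.5   16. ]
trayBL [ 377.8 -159.7   16. ] [ 379.6 -157.7   16. ]
bowlrim [592.5 143.  155. ] [592.7 139.6 155. ]
cone [592.1 141.6 110. ] [593.1 140.3 110. ]
pad [623.6 -41.  134. ] [624.  -41.5 134. ]
grip [448.2 250.1  99.5] [449.3 251.6  99.5]
pointer [406.7 313.1  51. ] [408.2 312.5  51. ]
can [761.3 -74.5 122. ] [763.5 -66.9 122. ]
```

Run:
```python
from h import *
o=manip.observe(); M=R.from_euler('xyz',o['orientation'],degrees=True).as_matrix(); print(M.round(3))
t=cap('top')
for n,p,z in(('blackcup',(448,360),80),('purple',(451,302),48),('wrenchhead',(405,350),5),('lamp',(231,253),82),('green',(503,202),48)):print(n,atz(t,p[0]*.7,p[1]*.7,z).round(0))
F=lambda u,v:(140+u/4.7,140+v/4.7)
for p in((49,455),(285,418),(300,530),(62,565)):print(atz(t,*F(*p),45).round(1))
for p in((72,503),(216,485)):print('slot',atz(t,*F(*p),59.5).round(1))
```

```text
[[-0.     0.349 -0.937]
 [ 0.001 -0.937 -0.349]
 [-1.    -0.002 -0.   ]]
blackcup [418. -91.  80.]
purple [ 532. -100.   48.]
wrenchhead [436.  -7.   5.]
lamp [632. 335.  82.]
green [ 734. -207.   48.]
[462.8 376.3  45. ]
[484.8 230.3  45. ]
[416.5 221.4  45. ]
[395.4 368.4  45. ]
slot [434.  358.6  59.5]
slot [444.6 270.3  59.5]
```

apply_moves(
  delta_rot=[
    [0, 0, 0.17],
    [0, 0, 0.17],
    [0, 0, 0.17],
    [0, 0, 0.17],
    [0, 0, 0.17],
    [0, 0, 0.17],
    [0, 0, 0.17],
    [0, 0, 0.17],
  ],
  slide=[
    [48, 30, 0],
    [48, 30, 0],
    [48, 30, 0],
    [48, 30, 0],
    [48, 30, 0],
    [48, 30, 0],
    [48, 30, 0],
    [48, 30, 0],
  ],
  claw=[0.2, 0.2, 0.2, 0.2, 0.2, 0.2, 0.2, 0.2],
  newtons=40,
)

```text
clock: 1.25
tool_pos: [568.8, -250.8, 242.2]
orientation: [-12.1, 90.0, -93.4]
ft_force: [0.2, 0.1, 0.1]
grip_width: 0.6
```

```bash
cat > st.py <<'E'
from h import *
o=manip.observe(); M=R.from_euler('xyz',o['orientation'],degrees=True).as_matrix()
print('t',round(o['clock'],2),'tcp',o['tool_pos'].round(1),'x',M[:,0].round(3),'y',M[:,1].round(3),'az',np.degrees(np.arctan2(M[1,1],M[0,1])).round(1))
print('q',o['qpos'].round(1),'F',o['ft_force'].round(1),'g',round(o['grip_width']*85,1),'grasp',(o['tool_pos']-8*M[:,0]).round(1))
E
python3 st.py
```

```text
t 1.25 tcp [ 568.8 -250.8  242.2] x [-0. -0. -1.] y [ 0.989  0.151 -0.   ] az 8.7
q [-30.   17.7  22.6  95.   -0.   51.3] F [0.2 0.1 0.1] g 51.0 grasp [ 568.8 -250.8  250.2]
```

apply_moves(
  delta_rot=[
    [0, 0, 0.17],
    [0, 0, 0.17],
    [0, 0, 0.17],
    [0, 0, 0.17],
    [0, 0, 0.17],
    [0, 0, 0.17],
  ],
  slide=[
    [12, 7.4, -20],
    [12, 7.4, -30],
    [0, 0, -40],
    [0, 0, -40],
    [0, 0, -20],
    [0, 0, 0],
  ],
  claw=[0.2, 0.2, 0.2, 0.2, 0.2, 0.2],
)

```text
clock: 2.0
tool_pos: [589.2, -236.0, 88.4]
orientation: [175.2, 89.6, 152.3]
ft_force: [0.1, -0.1, -0.4]
grip_width: 0.597
```

```bash
python3 st.py; python3 -c "
from h import *
c=cap('side'); i=c['img'][:,:,::-1][230:390,230:400]; cv2.imwrite('pics/a1.png',cv2.resize(i,None,fx=3.5,fy=3.5,interpolation=cv2.INTER_CUBIC))"
```

```text
t 2.0 tcp [ 589.2 -236.    88.4] x [-0.006  0.003 -1.   ] y [0.389 0.921 0.001] az 67.1
q [-27.9  20.5   8.7  78.5  -0.   -5. ] F [ 0.1 -0.1 -0.4] g 50.8 grasp [ 589.2 -236.    96.4]
```

View pics/a1.png

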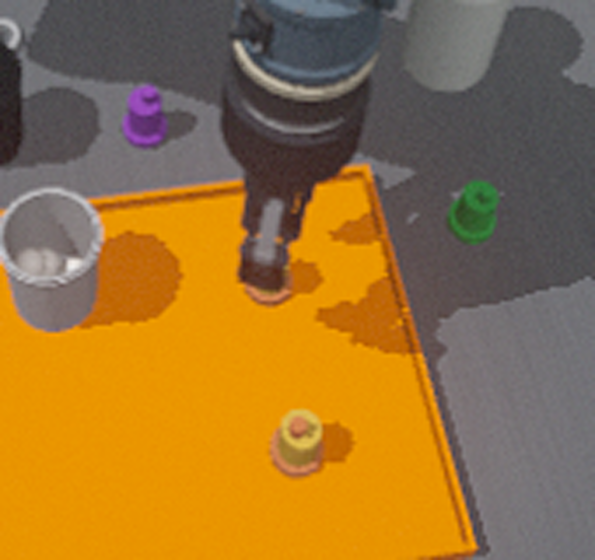

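apply_moves(
  delta_rot=[
    [0, 0, 0],
    [0, 0, 0],
    [0, 0, 0],
    [0, 0, 0],
    [0, 0, 0],
    [0, 0, 0],
  ],
  slide=[
    [1.5, 1, -35],
    [0, 0, -30],
    [0, 0, 0],
    [0, 0, 0],
    [0, 0, 0],
    [0, 0, 0],
  ],
  claw=[0.2, 0.2, 0.2, -0.7, -0.7, -0.7],
)

```text
clock: 2.8
tool_pos: [594.3, -236.8, 29.6]
orientation: [-2.3, 89.8, -25.5]
ft_force: [1.1, 0.2, 3.4]
grip_width: 0.265
```

```bash
python3 st.py
```

```text
t 2.8 tcp [ 594.3 -236.8   29.6] x [ 0.004 -0.002 -1.   ] y [ 0.394  0.919 -0.   ] az 66.8
q [-27.7  22.5   4.4  71.7   0.   -4.5] F [1.1 0.2 3.4] g 22.5 grasp [ 594.3 -236.8   37.6]
```

apply_moves(
  delta_rot=[
    [0, 0, 0],
    [0, 0, 0],
    [0, 0, 0],
    [0, 0, 0],
    [0, 0, 0],
    [0, 0, 0],
    [0, 0, 0],
    [0, 0, 0],
  ],
  slide=[
    [0, 0, 30],
    [0, 0, 50],
    [0, 0, 60],
    [0, 25, 55],
    [5, 45, 5],
    [5, 48, 0],
    [5, 48, 0],
    [5, 48, 0],
  ],
  claw=[-0.7, -0.7, -0.7, -0.7, -0.7, -0.7, -0.7, -0.7],
)

```text
clock: 3.8
tool_pos: [612.8, -20.9, 227.6]
orientation: [-21.3, 90.0, -44.5]
ft_force: [0.4, -0.1, -1.4]
grip_width: 0.269
```

```bash
python3 st.py
```

```text
t 3.8 tcp [612.8 -20.9 227.6] x [ 0. -0. -1.] y [ 0.394  0.919 -0.   ] az 66.8
q [-8.2 16.  19.  92.9 -0.  15. ] F [ 0.4 -0.1 -1.4] g 22.9 grasp [612.8 -20.9 235.6]
```

apply_moves(
  delta_rot=[
    [0, 0, 0],
    [0, 0, 0],
    [0, 0, 0],
    [0, 0, 0],
    [0, 0, 0],
    [0, 0, 0],
    [0, 0, 0],
    [0, 0, 0],
  ],
  slide=[
    [6, 48, 0],
    [6, 48, 0],
    [5, 48, 0],
    [0, 2, 0],
    [0, 0, 0],
    [0, 0, -30],
    [0, 0, -30],
    [0, 0, 0],
  ],
  claw=[-0.7, -0.7, -0.7, -0.7, -0.7, -0.7, -0.7, -0.7],
)

```text
clock: 4.8
tool_pos: [627.6, 121.9, 163.7]
orientation: [-147.4, 89.6, -170.8]
ft_force: [0.2, 0.2, -1.9]
grip_width: 0.267
```

```bash
python3 st.py; python3 -c "
from h import *
c=cap('side'); i=c['img'][:,:,::-1][80:240,200:370]; cv2.imwrite('pics/a2.png',cv2.resize(i,None,fx=3.5,fy=3.5,interpolation=cv2.INTER_CUBIC))"
```

```text
t 4.8 tcp [627.6 121.9 163.7] x [-0.007 -0.001 -1.   ] y [ 0.396  0.918 -0.004] az 66.7
q [ 5.  20.3 16.9 87.1 -0.  28.3] F [ 0.2  0.2 -1.9] g 22.7 grasp [627.6 121.9 171.7]
```

View pics/a2.png

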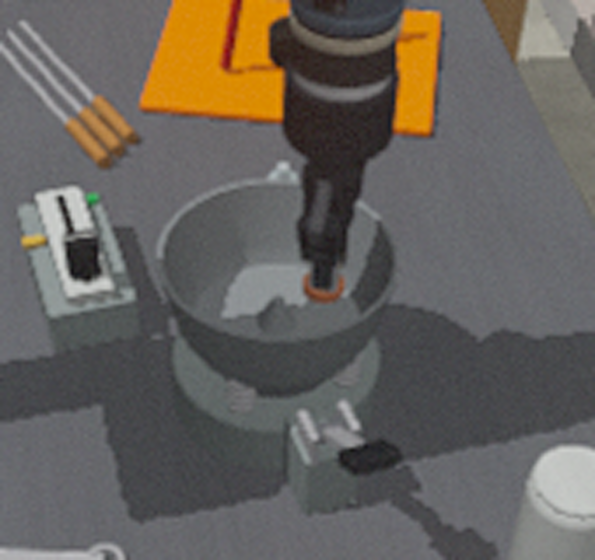

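apply_moves(
  delta_rot=[
    [0, 0, 0],
    [0, 0, 0],
    [0, 0, 0],
    [0, 0, 0],
    [0, 0, 0],
    [0, 0, 0],
  ],
  slide=[
    [2, 2, -25],
    [0, 0, -23],
    [0, 0, 0],
    [0, 0, 0],
    [0, 0, 0],
    [0, 0, 0],
  ],
  claw=[-0.7, -0.7, -0.7, -0.7, -0.7, -0.7],
)

```text
clock: 5.6
tool_pos: [632.7, 125.9, 120.8]
orientation: [28.0, 89.9, 4.8]
ft_force: [0.3, 0.6, -1.4]
grip_width: 0.265
```

```bash
python3 st.py
```

```text
t 5.6 tcp [632.7 125.9 120.8] x [ 0.002  0.    -1.   ] y [0.394 0.919 0.001] az 66.8
q [ 5.3 20.9 12.9 81.8 -0.  28.5] F [ 0.3  0.6 -1.4] g 22.5 grasp [632.6 125.9 128.8]
```

apply_moves(
  delta_rot=[
    [0, 0, 0],
    [0, 0, 0],
    [0, 0, 0],
    [0, 0, 0],
    [0, 0, 0],
    [0, 0, 4e-08],
    [0, 0, 0],
    [0, 0, 0],
  ],
  slide=[
    [0, 0, -7],
    [0, 0, 0],
    [0, 0, 0],
    [0, 0, 0],
    [0, 0, 0],
    [0, 0, 30],
    [0, 0, 50],
    [0, 0, 50],
  ],
  claw=[-0.7, -0.7, -0.1, -0.1, -0.1, -0.1, -0.1, -0.1],
)

```text
clock: 6.6
tool_pos: [631.6, 125.8, 243.6]
orientation: [-144.5, 90.0, -167.7]
ft_force: [0.2, 0.0, -0.0]
grip_width: 0.453
```

```bash
python3 st.py; python3 -c "
from h import *
c=cap('side'); i=c['img'][:,:,::-1][80:240,200:370]; cv2.imwrite('pics/a3.png',cv2.resize(i,None,fx=3.5,fy=3.5,interpolation=cv2.INTER_CUBIC))
i=c['img'][:,:,::-1][260:420,200:370]; cv2.imwrite('pics/a3b.png',cv2.resize(i,None,fx=3,fy=3,interpolation=cv2.INTER_CUBIC))"
```

```text
t 6.6 tcp [631.6 125.8 243.6] x [-0. -0. -1.] y [ 0.394  0.919 -0.   ] az 66.8
q [ 5.3 21.4 27.6 96.1 -0.  28.5] F [ 0.2  0.  -0. ] g 38.5 grasp [631.6 125.8 251.6]
```

View pics/a3.png

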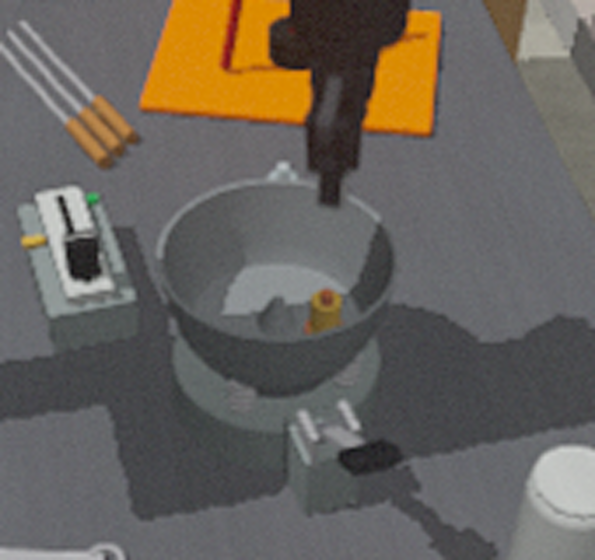

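View pics/a3b.png

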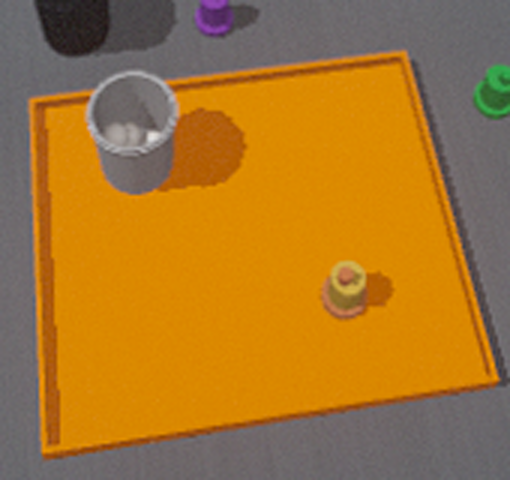

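apply_moves(
  delta_rot=[
    [0, 0, 0],
    [0, 0, 0],
    [0, 0, 0],
    [0, 0, 0],
    [0, 0, 0],
    [0, 0, 0],
    [0, 0, 0],
    [0, 0, 0],
  ],
  slide=[
    [-6, -58, 0],
    [-6, -58, 0],
    [-6, -58, 0],
    [-6, -58, 0],
    [-6, -58, 0],
    [-6, -58, 0],
    [-6, -58, 0],
    [-6, -58, -10],
  ],
  claw=[0.2, 0.2, 0.2, 0.2, 0.2, 0.2, 0.2, 0.2],
)

```text
clock: 7.65
tool_pos: [584.1, -340.3, 233.7]
orientation: [-9.1, 89.8, -32.3]
ft_force: [0.7, -0.2, -0.0]
grip_width: 0.6
```

apply_moves(
  delta_rot=[
    [0, 0, 0],
    [0, 0, 0],
    [0, 0, 0],
    [0, 0, 0],
    [0, 0, 0],
    [0, 0, 0],
  ],
  slide=[
    [0, 0, 0],
    [0, 0, -50],
    [0, 0, -50],
    [0, 0, -35],
    [0, 0, 0],
    [0, 0, 0],
  ],
  claw=[0.2, 0.2, 0.2, 0.2, 0.2, 0.2],
)

```text
clock: 8.4
tool_pos: [584.9, -338.1, 99.4]
orientation: [-8.4, 89.8, -31.5]
ft_force: [0.5, -0.5, -0.3]
grip_width: 0.595
```

```bash
python3 st.py; python3 -c "
from h import *
c=cap('side'); i=c['img'][:,:,::-1][260:420,200:370]; cv2.imwrite('pics/a4.png',cv2.resize(i,None,fx=3,fy=3,interpolation=cv2.INTER_CUBIC))"
```

```text
t 8.4 tcp [ 584.9 -338.1   99.4] x [ 0.002 -0.001 -1.   ] y [ 0.393  0.919 -0.   ] az 66.8
q [-35.7  25.9  17.   80.9   0.  -12.6] F [ 0.5 -0.5 -0.3] g 50.6 grasp [ 584.9 -338.1  107.4]
```

View pics/a4.png

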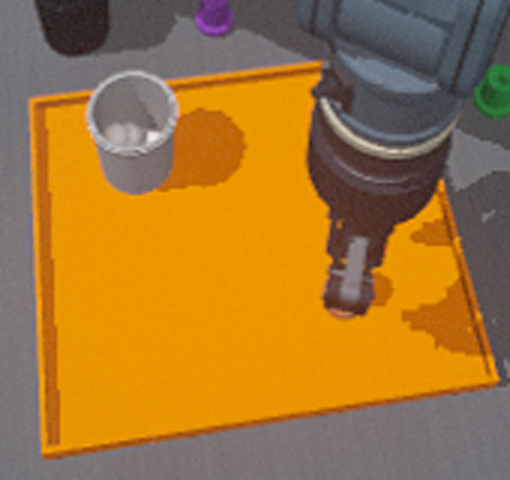

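apply_moves(
  delta_rot=[
    [0, 0, 0],
    [0, 0, 0],
    [0, 0, 0],
    [0, 0, 0],
    [0, 0, 0],
    [0, 0, 0],
    [0, 0, 0],
  ],
  slide=[
    [-2, -2.5, -35],
    [0, 0, -35],
    [0, 0, 0],
    [0, 0, 0],
    [0, 0, 0],
    [0, 0, 0],
    [0, 0, 0],
  ],
  claw=[0.2, 0.2, 0.2, 0.2, -0.7, -0.7, -0.7],
)

```text
clock: 9.32
tool_pos: [583.9, -341.2, 30.5]
orientation: [0.8, 89.7, -22.4]
ft_force: [0.9, 1.8, 6.9]
grip_width: 0.264
```

```bash
python3 st.py
```

```text
t 9.32 tcp [ 583.9 -341.2   30.5] x [ 0.005 -0.002 -1.   ] y [0.393 0.919 0.   ] az 66.8
q [-36.   27.7  11.5  73.5   0.1 -12.8] F [0.9 1.8 6.9] g 22.5 grasp [ 583.9 -341.2   38.5]
```

apply_moves(
  delta_rot=[
    [0, 0, 0],
    [0, 0, 0],
    [0, 0, 0],
    [0, 0, 0],
    [0, 0, 0],
    [0, 0, 0],
    [0, 0, 0],
    [0, 0, 0],
  ],
  slide=[
    [0, 0, 30],
    [0, 0, 50],
    [0, 10, 60],
    [0, 28, 52],
    [-4, 50, 8],
    [-4, 50, 0],
    [-4, 50, 0],
    [-4, 50, 0],
  ],
  claw=[-0.7, -0.7, -0.7, -0.7, -0.7, -0.7, -0.7, -0.7],
)

```text
clock: 10.32
tool_pos: [565.3, -101.3, 227.1]
orientation: [-102.1, 90.0, -125.3]
ft_force: [0.1, 1.0, -1.2]
grip_width: 0.264
```

apply_moves(
  delta_rot=[
    [0, 0, 0],
    [0, 0, 0],
    [0, 0, 0],
    [0, 0, 0],
    [0, 0, 0],
    [0, 0, 0],
    [0, 0, 0],
    [0, 0, 0],
  ],
  slide=[
    [-2, 52, 0],
    [-2, 52, 0],
    [-3, 52, 0],
    [-3, 52, 0],
    [-2, 52, 0],
    [0, 0, 0],
    [0, 0, 0],
    [0, 0, 0],
  ],
  claw=[-0.7, -0.7, -0.7, -0.7, -0.7, -0.7, -0.7, -0.7],
)

```text
clock: 11.32
tool_pos: [554.0, 156.1, 227.2]
orientation: [-88.5, 90.0, -111.8]
ft_force: [-0.2, 0.2, -1.4]
grip_width: 0.263
```

```bash
python3 st.py
```

```text
t 11.32 tcp [554.  156.1 227.2] x [-0.    -0.001 -1.   ] y [ 0.395  0.919 -0.001] az 66.7
q [ 9.1 10.2 12.1 91.9 -0.  32.4] F [-0.2  0.2 -1.4] g 22.4 grasp [554.  156.1 235.2]
```

apply_moves(
  delta_rot=[
    [0, 0, 0],
    [0, 0, 0],
    [0, 0, 0],
    [0, 0, 0],
    [0, 0, 0],
    [0, 0, 0],
    [0, 0, 0],
    [0, 0, 0],
  ],
  slide=[
    [0, 0, -30],
    [0, 0, -40],
    [0, 0, -30],
    [0, 0, -12],
    [0, 0, 0],
    [0, 0, 0],
    [0, 0, 0],
    [0, 0, 0],
  ],
  claw=[-0.7, -0.7, -0.7, -0.7, -0.7, -0.7, -0.7, -0.7],
)

```text
clock: 12.32
tool_pos: [554.6, 157.5, 116.5]
orientation: [32.4, 89.9, 9.2]
ft_force: [-0.2, 0.0, -1.6]
grip_width: 0.262
```

apply_moves(
  delta_rot=[
    [0, 0, 0],
    [0, 0, 0],
    [0, 0, 0],
    [0, 0, 0],
    [0, 0, 0],
    [0, 0, 0],
  ],
  slide=[
    [0, 0, 0],
    [0, 0, 0],
    [0, 0, 0],
    [0, 0, 30],
    [0, 0, 50],
    [0, 0, 50],
  ],
  claw=[-0.1, -0.1, -0.1, -0.1, -0.1, -0.1],
)

```text
clock: 13.08
tool_pos: [553.5, 157.3, 246.3]
orientation: [-147.0, 90.0, -170.1]
ft_force: [1.7, -0.3, -0.8]
grip_width: 0.446
```

```bash
python3 st.py; python3 -c "
from h import *
c=cap('side'); i=c['img'][:,:,::-1]; cv2.imwrite('pics/a5.png',cv2.resize(i[70:420,150:400],None,fx=2.2,fy=1.7*1.294,interpolation=cv2.INTER_CUBIC)[:600])
cv2.imwrite('pics/a5.png',cv2.resize(i[70:340,180:400],None,fx=2.2,fy=2.2,interpolation=cv2.INTER_CUBIC))"
```

```text
t 13.07 tcp [553.5 157.3 246.3] x [-0.001 -0.    -1.   ] y [ 0.394  0.919 -0.   ] az 66.8
q [ 9.2 10.5 14.6 94.1 -0.  32.4] F [ 1.7 -0.3 -0.8] g 37.9 grasp [553.5 157.3 254.3]
```

View pics/a5.png

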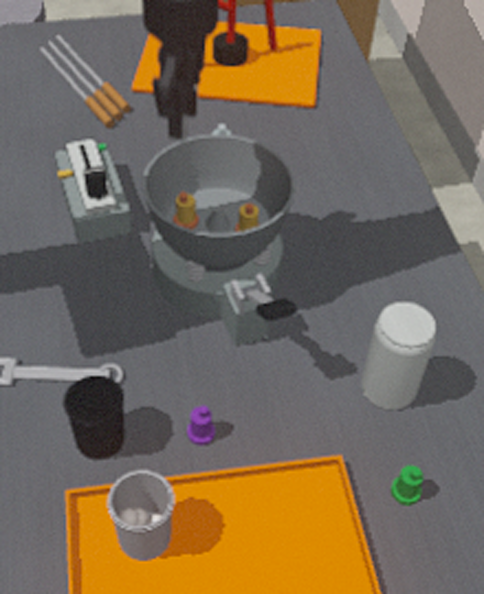

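```bash
cat > rot.py <<'E'
from h import *
import sys
def tgt(pitch,az,roll=0):
    p,a=np.radians(pitch),np.radians(az)
    x=np.array([np.cos(p)*np.cos(a),np.cos(p)*np.sin(a),-np.sin(p)]);y=np.array([-np.sin(a),np.cos(a),0]);z=np.cross(x,y)
    return R.from_matrix(np.c_[x,y,z]@R.from_euler('x',roll,degrees=True).as_matrix())
if __name__=='__main__':
    o=manip.observe(); C=R.from_euler('xyz',o['orientation'],degrees=True)
    T=tgt(*map(float,sys.argv[1:])); print('x',T.as_matrix()[:,0].round(4)); v=(T*C.inv()).as_rotvec(); print(v.round(4),np.linalg.norm(v), (v/8).round(4))
E
python3 rot.py 30 -20
python3 - <<'E'
from h import *
c=cap('top','t1.png'); i=c['img'][:,:,::-1][150:280,300:430]; cv2.imwrite('pics/t1c.png',cv2.resize(i,None,fx=4.5,fy=4.5,interpolation=cv2.INTER_CUBIC))
E
```

```text
x [ 0.8138 -0.2962 -0.5   ]
[-0.3872 -0.9617  0.0471] 1.0377429093660913 [-0.0484 -0.1202  0.0059]
```

View pics/t1c.png

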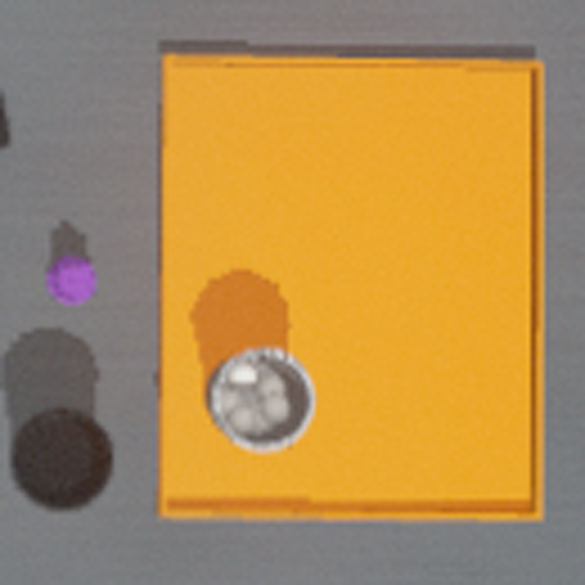

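apply_moves(
  delta_rot=[
    [-0.0484, -0.1202, 0.0059],
    [-0.0484, -0.1202, 0.0059],
    [-0.0484, -0.1202, 0.0059],
    [-0.0484, -0.1202, 0.0059],
    [-0.0484, -0.1202, 0.0059],
    [-0.0484, -0.1202, 0.0059],
    [-0.0484, -0.1202, 0.0059],
    [-0.0484, -0.1202, 0.0059],
  ],
  slide=[
    [-11.5, -47, 0],
    [-11.5, -47, 0],
    [-11.5, -47, 0],
    [-11.5, -47, 0],
    [-11.5, -47, 0],
    [-11.5, -47, 0],
    [-11.5, -47, -10],
    [-11, -46, -16],
  ],
  claw=[1, 1, 1, 1, 1, 1, 1, 1],
)

```text
clock: 14.18
tool_pos: [486.6, -232.5, 217.3]
orientation: [-0.0, 31.7, -20.0]
ft_force: [1.9, -0.4, -0.4]
grip_width: 1.005
```

apply_moves(
  delta_rot=[
    [0, 0, 0],
    [0, 0, 0],
    [0, 0, 0],
  ],
  slide=[
    [0, 0, 0],
    [0, 0, 0],
    [0, 0, 0],
  ],
  claw=[1, 1, 1],
)

```text
clock: 14.55
tool_pos: [488.6, -230.6, 224.7]
orientation: [-0.2, 31.4, -20.0]
ft_force: [-0.1, -0.1, 0.1]
grip_width: 0.998
```

```bash
python3 st.py; python3 rot.py 30 -20
python3 - <<'E'
from h import *
for n in('side','top'):
    c=cap(n); i=c['img'][:,:,::-1]; i=i[200:400,150:400] if n=='side' else i[140:340,220:470]; cv2.imwrite(f'pics/b1{n}.png',cv2.resize(i,None,fx=2.6,fy=2.6,interpolation=cv2.INTER_CUBIC))
E
```

```text
t 14.55 tcp [ 488.6 -230.6  224.7] x [ 0.802 -0.292 -0.521] y [ 0.34   0.94  -0.003] az 70.1
q [-43.8 -56.7 -58.3  32.2  20.1 -13.1] F [-0.1 -0.1  0.1] g 84.9 grasp [ 482.2 -228.2  228.9]
x [ 0.8138 -0.2962 -0.5   ]
[-0.0058 -0.0244 -0.0019] 0.025143193270866344 [-0.0007 -0.003  -0.0002]
```

View pics/b1side.png

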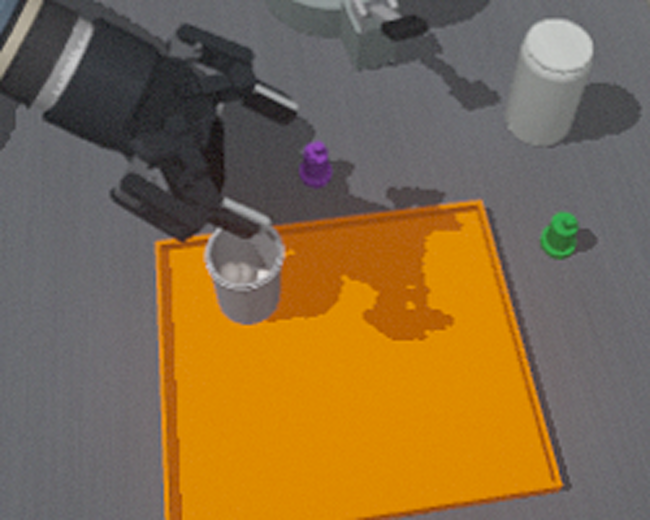

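View pics/b1top.png

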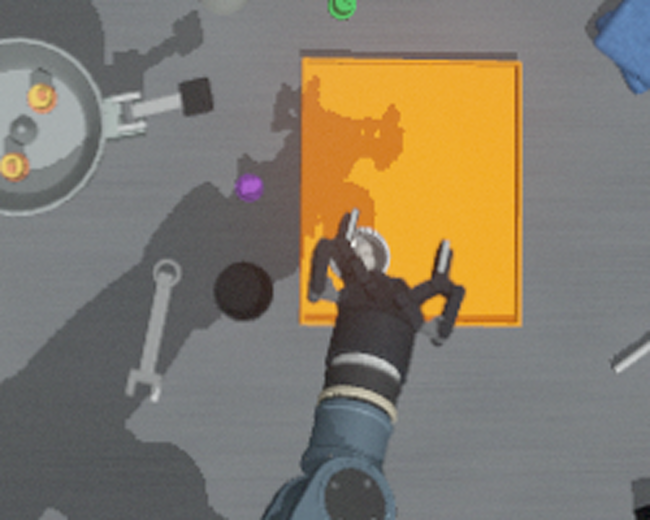

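```bash
cat > kin.py <<'E'
import numpy as np
from scipy.optimize import least_squares
D=[((183.2,-491.4,241.1),(-76.88,2.79,5.59,92.93,0),(0,0,-1)),
((568.8,-250.8,242.2),(-30,17.7,22.6,95,0),(0,0,-1)),
((589.2,-236,88.4),(-27.9,20.5,8.7,78.5,0),(-.006,.003,-1)),
((594.3,-236.8,29.6),(-27.7,22.5,4.4,71.7,0),(.004,-.002,-1)),
((612.8,-20.9,227.6),(-8.2,16,19,92.9,0),(0,0,-1)),
((627.6,121.9,163.7),(5,20.3,16.9,87.1,0),(-.007,-.001,-1)),
((632.7,125.9,120.8),(5.3,20.9,12.9,81.8,0),(.002,0,-1)),
((631.6,125.8,243.6),(5.3,21.4,27.6,96.1,0),(0,0,-1)),
((584.9,-338.1,99.4),(-35.7,25.9,17,80.9,0),(.002,-.001,-1)),
((583.9,-341.2,30.5),(-36,27.7,11.5,73.5,0.1),(.005,-.002,-1)),
((554,156.1,227.2),(9.1,10.2,12.1,91.9,0),(0,-.001,-1)),
((553.5,157.3,246.3),(9.2,10.5,14.6,94.1,0),(-.001,0,-1)),
((488.6,-230.6,224.7),(-43.8,-56.7,-58.3,32.2,20.1),(.802,-.292,-.521))]
def W(p,q):
    a,h,L1,L2,al,be,Lt,d=p
    q=np.radians(q)
    r=a+L1*np.sin(q[1]+al)+L2*np.cos(q[1]-q[2]+be); z=h+L1*np.cos(q[1]+al)-L2*np.sin(q[1]-q[2]+be)
    c,s=np.cos(q[0]),np.sin(q[0])
    return np.array([r*c-d*s,r*s+d*c,z])
def res(p): return np.concatenate([W(p,q)+p[6]*np.array(x)-P for P,q,x in D])
s=least_squares(res,[0,150,300,300,0,0,200,66]);p=s.x
def fk(q): # q1..q5 deg
    q=np.asarray(q,float); pi=np.radians(q[3]+q[1]-q[2]); q5=np.radians(q[4]); c,sn=np.cos(np.radians(q[0])),np.sin(np.radians(q[0]))
    f=np.array([np.cos(pi)*np.cos(q5)*1,np.sin(q5),-np.sin(pi)*np.cos(q5)])
    x=np.array([f[0]*c-f[1]*sn,f[0]*sn+f[1]*c,f[2]]); return W(p,q)+p[6]*x,x
lo=np.array([-166,-55.5,-68,-120,-84]);hi=np.array([166,110,80,130,83])
def ik(P,x,seeds=((0,0,0,60,0),(-30,-20,-30,40,0),(20,20,20,60,0),(0,-30,-50,20,20),(0,-30,-50,20,-20))):
    best=None
    for sd in seeds:
        r=least_squares(lambda q:np.r_[fk(q)[0]-P,200*(fk(q)[1]-x)],sd,bounds=(lo,hi))
        if best is None or r.cost<best.cost:best=r
    return best.x.round(1),round(np.sqrt(2*best.cost),2)
if __name__=='__main__':
    print(p.round(2),np.abs(s.fun).max()); print(s.fun.reshape(-1,3).round(1)); print(fk(D[-1][1]))
    G=np.array([455.5,-215.5,54.])
    for pit in(30,40,50,60):
      for az in(-80,-60,-40,-20,0):
        pp,a=np.radians(pit),np.radians(az); x=np.array([np.cos(pp)*np.cos(a),np.cos(pp)*np.sin(a),-np.sin(pp)])
        print(pit,az,*ik(G+8*x,x))
E
python3 kin.py
```

```text
[ 5.8300e+00  1.7519e+02  3.3367e+02  5.0971e+02  2.0000e-02 -1.0000e-01
  3.4442e+02  6.5800e+01] 12.497924098590033
[[  1.8 -12.5  -0.6]
 [ -3.8   0.6  -0.4]
 [  1.6  -2.4  -0.1]
 [  2.5  -2.2  -1.2]
 [ -1.7  -0.7   0.6]
 [ -1.   -1.2  -0.4]
 [ -0.3  -1.2   0.3]
 [ -8.1  -1.9   1.9]
 [ -4.4   2.2   1.6]
 [ -2.8   0.9   1.1]
 [  5.   -0.3  -0.3]
 [  3.6  -0.4  -0.5]
 [  5.7  12.1  -2.1]]
(array([ 493.98309237, -218.55431457,  222.09733668]), array([ 0.80110372, -0.29208976, -0.52241401]))
30 -80 [  0.8  -4.9 -44.9  34.5 -58.7] 0.0
30 -60 [ -5.4 -26.4 -62.3   9.  -44.9] 0.0
30 -40 [-18.  -41.3 -68.   11.  -22.1] 26.18
30 -20 [-49.  -46.4 -68.   21.8  24.8] 37.9
30 0 [-66.8 -36.3 -68.   26.1  53. ] 5.42
40 -80 [ -3.9 -10.  -43.3  40.8 -48.1] 0.0
40 -60 [-10.3 -28.7 -57.8  23.3 -35.8] 0.0
40 -40 [-25.  -46.7 -68.   20.4 -11.6] 2.8
40 -20 [-45.5 -48.9 -68.   26.5  19. ] 10.14
40 0 [-60.5 -38.2 -63.7  34.   41.8] 0.0
50 -80 [ -9.4 -12.5 -40.4  46.6 -37.3] 0.0
50 -60 [-15.5 -27.2 -51.8  34.5 -26.8] 0.0
50 -40 [-27.5 -39.6 -59.7  30.6  -8. ] 0.0
50 -20 [-42.4 -42.7 -61.4  33.5  14.2] 0.0
50 0 [-53.8 -33.7 -56.1  41.3  31.2] 0.0
60 -80 [-15.5 -12.7 -36.5  52.3 -26.8] 0.0
60 -60 [-20.7 -23.  -44.7  44.2 -18.5] 0.0
60 -40 [-29.2 -30.5 -50.1  40.9  -5.4] 0.0
60 -20 [-39.2 -32.2 -51.2  42.4   9.5] 0.0
60 0 [-47.4 -27.  -47.7  48.   21.6] 0.0
```

Run:
```python
import kin,numpy as np
from scipy.optimize import least_squares
rng=np.random.default_rng(0);b=None
for k in range(60):
    s=least_squares(kin.res,[rng.uniform(-100,100),rng.uniform(50,300),rng.uniform(150,500),rng.uniform(150,500),rng.uniform(-2,2),rng.uniform(-2,2),rng.uniform(50,350),66])
    if b is None or s.cost<b.cost:b=s
print(b.x.round(2),b.cost);print(b.fun.reshape(-1,3).round(1))
# sign variant: forearm = q2+q3
def W2(p,q,sg):
    a,h,L1,L2,al,be,Lt,d=p;q=np.radians(q)
    r=a+L1*np.sin(q[1]+al)+L2*np.cos(sg[0]*q[1]+sg[1]*q[2]+be); z=h+L1*np.cos(q[1]+al)-L2*np.sin(sg[0]*q[1]+sg[1]*q[2]+be)
    c,s=np.cos(q[0]),np.sin(q[0]);return np.array([r*c-d*s,r*s+d*c,z])
for sg in((1,1),(0,-1),(0,1),(1,-1)):
    bb=None
    for k in range(30):
        f=lambda p:np.concatenate([W2(p,q,sg)+p[6]*np.array(x)-P for P,q,x in kin.D])
        s=least_squares(f,[rng.uniform(-100,100),rng.uniform(50,300),rng.uniform(150,500),rng.uniform(150,500),rng.uniform(-2,2),rng.uniform(-2,2),rng.uniform(50,350),66])
        if bb is None or s.cost<bb.cost:bb=s
    print(sg,bb.cost,bb.x.round(2))
```

```text
[ 5.8300e+00  1.7519e+02  3.3367e+02  5.0971e+02 -1.8830e+01 -1.0000e-01
  3.4442e+02  6.5800e+01] 266.1107469104677
[[  1.8 -12.5  -0.6]
 [ -3.8   0.6  -0.4]
 [  1.6  -2.4  -0.1]
 [  2.5  -2.2  -1.2]
 [ -1.7  -0.7   0.6]
 [ -1.   -1.2  -0.4]
 [ -0.3  -1.2   0.3]
 [ -8.1  -1.9   1.9]
 [ -4.4   2.2   1.6]
 [ -2.8   0.9   1.1]
 [  5.   -0.3  -0.3]
 [  3.6  -0.4  -0.5]
 [  5.7  12.1  -2.1]]
(1, 1) 10448.018945933463 [ 204.48 -113.86 -829.18  423.84   -8.48    3.06  172.7    70.35]
(0, -1) 13601.518626663168 [-1.2612e+02  3.1510e+02  4.6184e+02  3.8038e+02  8.2000e-01 -2.4000e-01
  5.2700e+02  6.0960e+01]
(0, 1) 476.4112854214344 [512.28 214.39 688.23 508.52   0.79 -47.42 333.79  66.08]
(1, -1) 266.11074691046935 [ 5.8300e+00  1.7519e+02  3.3367e+02  5.0971e+02  2.0000e-02 -1.0000e-01
  3.4442e+02  6.5800e+01]
```

Run:
```python
import kin,numpy as np
from scipy.optimize import least_squares
def f(p):
    out=[]
    for P,q,x in kin.D:
        w=kin.W(p[:8],q); pi=np.radians(q[3]+q[1]-q[2]);c,s=np.cos(np.radians(q[0])),np.sin(np.radians(q[0]))
        u=np.array([np.cos(pi)*c,np.cos(pi)*s,-np.sin(pi)]); n=np.array([np.sin(pi)*c,np.sin(pi)*s,np.cos(pi)])
        out.append(w+p[8]*u+p[9]*n+p[6]*np.array(x)-P)
    return np.concatenate(out)
for idx in (slice(0,None),):
    s=least_squares(f,[0,175,333,510,0,-.1,200,66,100,0]);print(s.x.round(2),s.cost);print(s.fun.reshape(-1,3).round(1))
```

```text
[-5.7000e-01  2.2625e+02  3.9029e+02  5.0424e+02  0.0000e+00 -4.0000e-02
  3.0460e+02  6.6850e+01  1.1661e+02 -2.8000e-01] 1.6222376226469473
[[ 0.  -0.3  0. ]
 [-0.1 -0.4 -0.9]
 [-0.1 -0.3  0.3]
 [ 0.1  0.3 -0.1]
 [-0.2  0.2  0.5]
 [ 0.1  0.  -1. ]
 [ 0.1 -0.1  0. ]
 [ 0.1 -0.1  0.6]
 [ 0.   0.2  0. ]
 [ 0.1  0.   0.2]
 [-0.3 -0.   0.3]
 [-0.2  0.1  0.1]
 [ 0.  -0.  -0. ]]
```

```bash
cat > kin2.py <<'E'
import numpy as np
from scipy.optimize import least_squares
from scipy.spatial.transform import Rotation as R
a,h,L1,L2,al,be,Lt,d,m,n_=[-.57,226.25,390.29,504.24,0.0,-0.04,304.6,66.85,116.61,-.28]
# refit with precise params
import kin
def _f(p):
    out=[]
    for P,q,x in kin.D:
        w=kin.W(p[:8],q); pi=np.radians(q[3]+q[1]-q[2]);c,s=np.cos(np.radians(q[0])),np.sin(np.radians(q[0]))
        u=np.array([np.cos(pi)*c,np.cos(pi)*s,-np.sin(pi)])
        out.append(w+p[8]*u+p[6]*np.array(x)-P)
    return np.concatenate(out)
P_=least_squares(_f,[0,226,390,504,0,-.04,304,66,116]).x
def fk(q):
    q=np.asarray(q,float); Rz=R.from_euler('z',q[0],degrees=True); pi=q[3]+q[1]-q[2]
    w=kin.W(P_[:8],q[:5]); B=Rz*R.from_euler('y',pi,degrees=True); u=B.apply([1,0,0])
    M=B*R.from_euler('z',q[4],degrees=True)*R.from_euler('x',q[5],degrees=True)
    return w+P_[8]*u+P_[6]*M.apply([1,0,0]),M
lo=np.array([-166,-55.5,-68,-120,-84,-178]);hi=np.array([166,110,80,130,83,178])
SEED=[(0,0,0,60,0,0),(-30,-20,-30,40,0,0),(20,20,20,60,0,0),(0,-30,-50,20,40,0),(0,-30,-50,20,-40,0),(0,0,0,20,0,120),(0,0,0,20,0,-120)]
def ik(P,T,seeds=SEED):
    best=None
    for sd in seeds:
        r=least_squares(lambda q:np.r_[fk(q)[0]-P,200*(T.inv()*fk(q)[1]).as_rotvec()],sd,bounds=(lo,hi))
        if best is None or r.cost<best.cost:best=r
        if best.cost<.01:break
    return best.x.round(1),round(np.sqrt(2*best.cost),1)
def tgt(pitch,az,roll=0): return R.from_euler('ZYX',[az,pitch,roll],degrees=True)
E
cat > s1.py <<'E'
from kin2 import *
q=[-43.8,-56.7,-58.3,32.2,20.1,-13.1];P,M=fk(q);print(P,M.as_matrix().round(3))
print('grasp')
G=np.array([455.5,-215.5,54.])
for pit in(40,45,50,55):
  for az in(-60,-30,-20,-10,0,20):
    T=tgt(pit,az);print(pit,az,*ik(G+8*T.apply([1,0,0]),T))
print('pour')
G=np.array([592.,141,212])
for p in(-10,0,10):
  for az in(-60,-30,0,30,60,80):
    for ro in (150,-150):
      T=tgt(p,az,ro);r=ik(G+8*T.apply([1,0,0]),T)
      if r[1]<30:print(p,az,ro,*r)
E
python3 s1.py
```

```text
[ 488.32288889 -230.63119953  224.27465779] [[ 0.801  0.341  0.492]
 [-0.292  0.94  -0.177]
 [-0.522 -0.002  0.853]]
grasp
40 -60 [-14.4 -28.1 -58.5  19.8 -33.2  33.3] 0.0
40 -30 [-35.  -46.7 -68.   20.7   3.6  -3.3] 7.1
40 -20 [-43.5 -46.7 -68.   22.5  17.7 -16. ] 4.9
40 -10 [-50.5 -42.7 -66.3  24.2  29.8 -28.8] 0.0
40 0 [-55.6 -33.7 -60.7  29.1  39.2 -43.2] 0.0
40 20 [-60.6 -12.9 -44.7  47.1  49.1 -75.5] 0.0
45 -60 [-16.5 -27.1 -54.9  26.3 -29.2  33.9] 0.0
45 -30 [-35.1 -44.3 -65.2  24.2   3.6  -3.6] 0.0
45 -20 [-42.2 -43.6 -64.5  26.2  15.5 -16.1] 0.0
45 -10 [-48.3 -39.  -61.6  29.2  26.  -29.2] 0.0
45 0 [-53.  -31.6 -56.8  33.8  34.4 -43.2] 0.0
45 20 [-58.  -13.8 -43.   49.   43.8 -73.2] 0.0
50 -60 [-18.6 -25.4 -51.1  32.1 -25.2  34.1] 0.0
50 -30 [-34.8 -39.  -59.9  29.3   3.1  -3.7] 0.0
50 -20 [-40.8 -38.4 -59.3  31.   13.2 -16.2] 0.0
50 -10 [-46.2 -34.9 -56.9  33.9  22.3 -29.3] 0.0
50 0 [-50.4 -29.  -52.8  38.1  29.7 -42.8] 0.0
50 20 [-55.2 -14.  -41.   50.9  38.4 -71. ] 0.0
55 -60 [-20.7 -23.1 -47.2  37.5 -21.3  33.9] 0.0
55 -30 [-34.5 -33.8 -54.5  34.4   2.6  -3.7] 0.0
55 -20
[... 1247 characters left out ...]
80 -150 [-22.4  38.5   2.8 130.   78.2  44. ] 10.8
10 -60 150 [ 35.   27.8   1.6  90.1 -78.8 -93.2] 0.0
10 -60 -150 [ 35.   27.8   1.6  90.1 -78.8 -33.2] 0.0
10 -30 150 [ 31.6 -10.4 -50.2 -19.5 -60.  167.8] 0.0
10 -30 -150 [  31.6  -10.4  -50.2  -19.5  -60.  -132.2] 0.0
10 0 150 [ 13.7 -33.9 -68.  -23.6 -13.6 152.5] 1.1
10 0 -150 [  13.7  -33.9  -68.   -23.6  -13.6 -147.5] 1.1
10 30 150 [-12.2 -32.5 -66.6 -20.8  41.4 141. ] 0.0
10 30 -150 [ -12.2  -32.5  -66.6  -20.8   41.4 -159. ] 0.0
10 60 150 [-22.5  -7.1 -40.2  20.3  77.5  97.3] 0.0
10 60 -150 [-22.5  -7.1 -40.2  20.3  77.5 157.3] 0.0
10 80 150 [-22.   30.    1.  110.7  74.4   9.2] 0.0
10 80 -150 [-22.   30.    1.  110.7  74.4  69.2] 0.0
```

```bash
cat > plan.py <<'E'
from kin2 import *
from scipy.spatial.transform import Slerp
import sys
def plan(q0,wps,back=8):
    """wps: (G, pitch, az, roll, nrows)"""
    q=np.array(q0,float);P,M=fk(q);out=[]
    for G,p,az,ro,n in wps:
        T=tgt(p,az,ro);E=np.array(G)+back*T.apply([1,0,0]);v=(T*M.inv()).as_rotvec();dP=(E-P)/n
        print('->',E.round(1),'n',n,'slide/row',dP.round(2),'rot/row',(v/n).round(4),'deg',round(np.degrees(np.linalg.norm(v))/n,1))
        for i in range(n):
            M=R.from_rotvec(v/n)*M;P=P+dP
            r=least_squares(lambda x:np.r_[fk(x)[0]-P,200*(M.inv()*fk(x)[1]).as_rotvec()],np.clip(q,lo+.01,hi-.01),bounds=(lo,hi))
            dq=np.abs(r.x-q).max()*8;q=r.x
            if 2*r.cost>1 or dq>110 or i==n-1:print('   ',i,q.round(1),'err',round(np.sqrt(2*r.cost),1),'maxspd',dq.round(0))
        P,M=E,T
    return q
E
cat > s2.py <<'E'
from plan import *
q=[-43.8,-55.4,-58.3,32.2,20.1,-13.1]
q=plan(q,[((480,-226,180),45,-20,0,6),((455.5,-215.5,56),45,-20,0,4)])
qg=q
for az,p,ro in((-30,0,165),(-30,0,-165),(-30,5,165),(30,10,165),(30,10,-165),(0,10,165),(0,10,-165)):
    print('=====',az,p,ro)
    q=plan(qg,[((500,-200,180),45,-20,0,5),((592,141,250),45,az if abs(az)<30 else az/2,0,8),((592,141,230),p,az,ro,22)])
E
python3 s2.py
```

```text
-> [ 485.3 -227.9  174.3] n 6 slide/row [-0.48  0.43 -6.38] rot/row [0.0111 0.0341 0.    ] deg 2.1
    5 [-40.6 -43.2 -49.7  40.3  14.4 -14.9] err 0.0 maxspd 17.0
-> [ 460.8 -217.4   50.3] n 4 slide/row [ -6.12   2.62 -31.  ] rot/row [0. 0. 0.] deg 0.0
    3 [-42.2 -43.7 -64.4  26.6  15.5 -16.1] err 0.0 maxspd 31.0
===== -30 0 165
-> [ 505.3 -201.9  174.3] n 5 slide/row [ 8.9  3.1 24.8] rot/row [-0. -0. -0.] deg 0.0
    4 [-34.7 -42.  -49.3  38.6  10.3 -10.5] err 0.0 maxspd 26.0
-> [597.5 139.5 244.3] n 8 slide/row [11.52 42.68  8.75] rot/row [ 0.     -0.      0.0109] deg 0.6
    7 [ 17.8 -22.1 -29.   43.1 -22.5  24.5] err 0.0 maxspd 40.0
-> [598.9 137.  230. ] n 22 slide/row [ 0.07 -0.12 -0.65] rot/row [ 0.1131 -0.0543 -0.0536] deg 7.8
    21 [ 32.1  -0.4 -52.8 -52.5 -62.1 165. ] err 0.0 maxspd 62.0
===== -30 0 -165
-> [ 505.3 -201.9  174.3] n 5 slide/row [ 8.9  3.1 24.8] rot/row [-0. -0. -0.] deg 0.0
    4 [-34.7 -42.  -49.3  38.6  10.3 -10.5] err 0.0 maxspd 26.0
-> [597.5 139.5 244.3] n 8 slide/row [11.52 42.68  8.75] rot/row [ 0.     -0.      0.0109] deg 0.6
    7 [ 17.8 -22.1 -2
[... 2495 characters left out ...]
8  -7.6   7.7] err 0.0 maxspd 37.0
-> [599.9 141.  228.6] n 22 slide/row [ 0.1   0.   -0.72] rot/row [ 0.1165 -0.0052 -0.0607] deg 7.5
    21 [ 13.5 -37.2 -67.4 -20.  -13.3 167.4] err 0.0 maxspd 60.0
===== 0 10 -165
-> [ 505.3 -201.9  174.3] n 5 slide/row [ 8.9  3.1 24.8] rot/row [-0. -0. -0.] deg 0.0
    4 [-34.7 -42.  -49.3  38.6  10.3 -10.5] err 0.0 maxspd 26.0
-> [597.7 141.  244.3] n 8 slide/row [11.54 42.87  8.75] rot/row [ 0.     -0.      0.0436] deg 2.5
    7 [ 10.8 -27.9 -33.6  39.8  -7.6   7.7] err 0.0 maxspd 37.0
-> [599.9 141.  228.6] n 22 slide/row [ 0.1   0.   -0.72] rot/row [-0.1165 -0.0052  0.0607] deg 7.5
    21 [  13.5  -37.2  -67.4  -20.   -13.3 -162.6] err 0.0 maxspd 62.0
```

apply_moves(
  delta_rot=[
    [0.011, 0.034, 0],
    [0.011, 0.034, 0],
    [0.011, 0.034, 0],
    [0.011, 0.034, 0],
    [0.011, 0.034, 0],
    [0.011, 0.034, 0],
    [0, 0, 0],
    [0, 0, 0],
  ],
  slide=[
    [0, 0, -6],
    [0, 0, -9],
    [0, 0, -9],
    [0, 0, -9],
    [0, 0, -9],
    [0, 0, -9],
    [0, 0, 0],
    [0, 0, 0],
  ],
  claw=[1, 1, 1, 1, 1, 1, 1, 1],
)

```text
clock: 15.65
tool_pos: [487.5, -231.2, 169.8]
orientation: [-0.7, 44.0, -20.5]
ft_force: [-0.4, 0.3, 0.1]
grip_width: 1.002
```

```bash
python3 st.py; python3 rot.py 45 -20
```

```text
t 15.65 tcp [ 487.5 -231.2  169.8] x [ 0.674 -0.252 -0.694] y [ 0.341  0.94  -0.009] az 70.0
q [-40.7 -43.5 -51.   38.3  14.4 -15.1] F [-0.4  0.3  0.1] g 85.2 grasp [ 482.1 -229.2  175.4]
x [ 0.6645 -0.2418 -0.7071]
[ 0.0146  0.0138 -0.0008] 0.020056668323511807 [ 0.0018  0.0017 -0.0001]
```

apply_moves(
  delta_rot=[
    [0.0146, 0.0138, 0],
    [0, 0, 0],
    [0, 0, 0],
    [0, 0, 0],
    [0, 0, 0],
  ],
  slide=[
    [-9, 5, -10],
    [-9, 5, -20],
    [-8, 4, -15],
    [0, 0, 0],
    [0, 0, 0],
  ],
  claw=[1, 1, 1, 1, 1],
)

```text
clock: 16.27
tool_pos: [461.4, -218.0, 125.4]
orientation: [-0.0, 44.9, -20.1]
ft_force: [0.0, 0.4, 0.2]
grip_width: 1.001
```

```bash
python3 st.py; python3 rot.py 45 -20;python3 - <<'E'
from h import *
for n in('side','top'):
    c=cap(n); i=c['img'][:,:,::-1]; i=i[230:400,150:320] if n=='side' else i[170:310,280:430]; cv2.imwrite(f'pics/b2{n}.png',cv2.resize(i,None,fx=3.5,fy=3.5,interpolation=cv2.INTER_CUBIC))
E
```

```text
t 16.27 tcp [ 461.4 -218.   125.4] x [ 0.665 -0.243 -0.706] y [ 0.343  0.939 -0.   ] az 70.0
q [-42.1 -48.3 -57.6  37.8  15.4 -16. ] F [0.  0.4 0.2] g 85.1 grasp [ 456.  -216.1  131.1]
x [ 0.6645 -0.2418 -0.7071]
[0.0008 0.0011 0.0006] 0.0014951494723437315 [0.0001 0.0001 0.0001]
```

View pics/b2side.png

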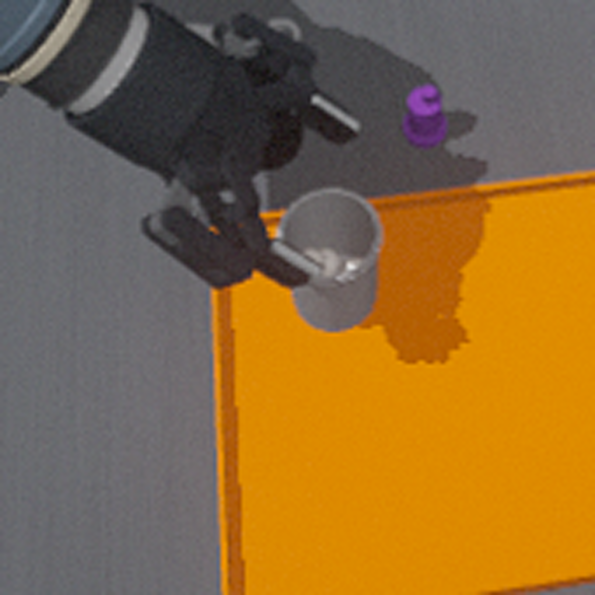

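View pics/b2top.png

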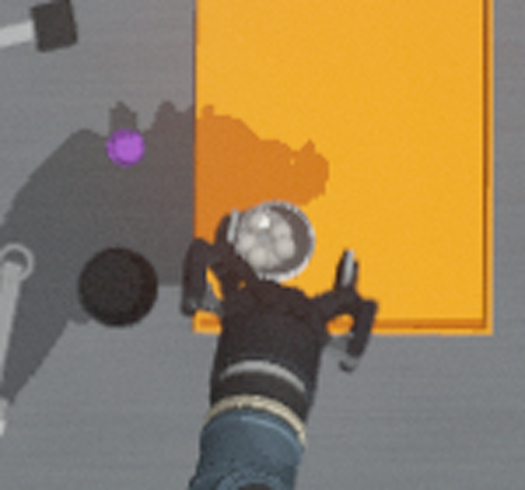

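Run:
```python
from h import *
o=manip.observe();M=R.from_euler('xyz',o['orientation'],degrees=True).as_matrix();g=o['tool_pos']-8*M[:,0]
c=cap('top');s=cap('side')
for k in(-42.5,42.5):
    P=g+k*M[:,1]+6*M[:,0]
    print(((proj(c,P)-[280,170])*3.5).round(0),((proj(s,P)-[150,230])*3.5).round(0))
C=[455.7,-215.5,84]
th=np.linspace(0,2*np.pi,8)
print(((proj(c,C)-[280,170])*3.5).round(0),((proj(s,C)-[150,230])*3.5).round(0))
```

```text
[[336. 252.]] [[316. 269.]]
[[233. 216.]] [[350. 139.]]
[[274. 239.]] [[329. 235.]]
```

apply_moves(
  delta_rot=[
    [0, 0, 0],
    [0, 0, 0],
    [0, 0, 0],
    [0, 0, 0],
    [0, 0, 0],
    [0, 0, 0],
  ],
  slide=[
    [0, 0, -15],
    [0, 0, -20],
    [0, 0, -20],
    [0, 0, -20],
    [0, 0, 0],
    [0, 0, 0],
  ],
  claw=[1, 1, 1, 1, 1, 1],
)

```text
clock: 17.23
tool_pos: [461.3, -217.7, 49.7]
orientation: [0.0, 45.0, -20.0]
ft_force: [0.2, 0.3, 0.3]
grip_width: 0.997
```

```bash
python3 st.py
python3 - <<'E'
from h import *
for n in('side','top'):
    c=cap(n); i=c['img'][:,:,::-1]; i=i[230:400,150:320] if n=='side' else i[170:310,280:430]; cv2.imwrite(f'pics/b3{n}.png',cv2.resize(i,None,fx=3.5,fy=3.5,interpolation=cv2.INTER_CUBIC))
E
```

```text
t 17.23 tcp [ 461.3 -217.7   49.7] x [ 0.664 -0.242 -0.707] y [0.342 0.94  0.   ] az 70.0
q [-42.1 -43.7 -64.4  26.5  15.4 -16. ] F [0.2 0.3 0.3] g 84.7 grasp [ 455.9 -215.8   55.3]
```

View pics/b3side.png

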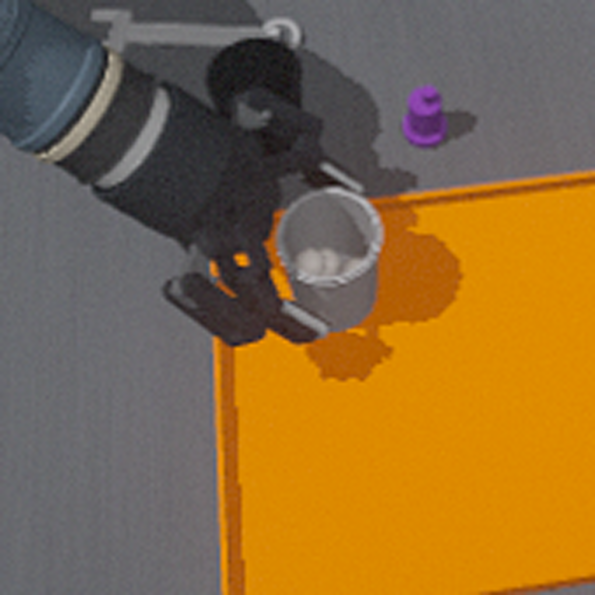

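View pics/b3top.png

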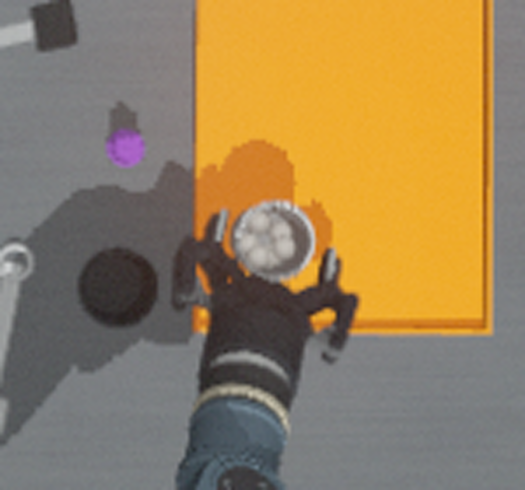

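apply_moves(
  delta_rot=[
    [0, 0, 0],
    [0, 0, 0],
    [0, 0, 0],
    [0, 0, 0],
    [0, 0, 0],
    [0, 0, 0],
    [0, 0, 0],
    [0, 0, 0],
  ],
  slide=[
    [0, 0, 0],
    [0, 0, 0],
    [0, 0, 0],
    [0, 0, 0],
    [0, 0, 5],
    [0, 0, 10],
    [0, 0, 0],
    [0, 0, 0],
  ],
  claw=[0.1, 0.1, 0.1, 0.1, 0.1, 0.1, 0.1, 0.1],
  newtons=50,
)

```text
clock: 18.32
tool_pos: [460.8, -217.7, 64.1]
orientation: [0.0, 45.1, -20.0]
ft_force: [1.1, -0.0, -2.6]
grip_width: 0.676
```

```bash
python3 st.py
python3 - <<'E'
from h import *
for n in('side','top'):
    c=cap(n); i=c['img'][:,:,::-1]; i=i[230:400,150:320] if n=='side' else i[170:310,280:430]; cv2.imwrite(f'pics/b4{n}.png',cv2.resize(i,None,fx=3.5,fy=3.5,interpolation=cv2.INTER_CUBIC))
E
```

```text
t 18.32 tcp [ 460.8 -217.7   64.1] x [ 0.664 -0.242 -0.708] y [0.343 0.939 0.   ] az 70.0
q [-42.1 -45.1 -63.2  29.1  15.4 -16. ] F [ 1.1 -0.  -2.6] g 57.5 grasp [ 455.5 -215.7   69.8]
```

View pics/b4side.png

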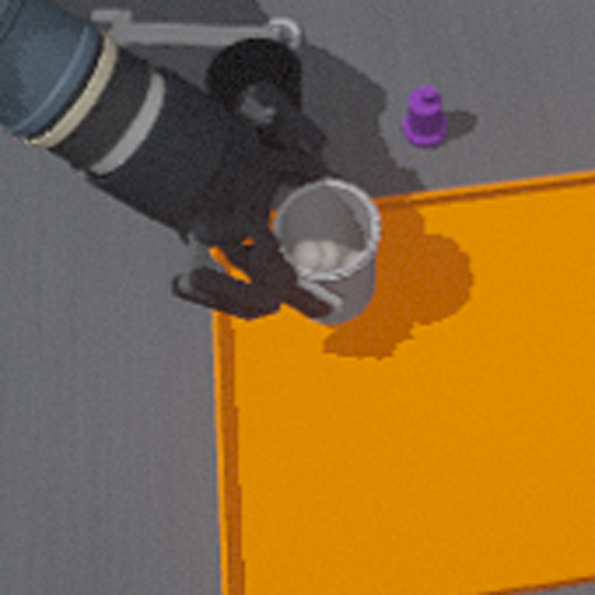

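```bash
cat > s3.py <<'E'
from plan import *
q=[-42.1,-45.1,-63.2,29.1,15.4,-16.0]
print(fk(q)[0])
G=(592,141,230)
q=plan(q,[((500,-200,190),45,-20,0,5),((592,141,245),45,-15,0,9)]);print(q.round(1))
q2=plan(q,[(G,0,-30,165,22)])
T1=tgt(45,-15);T2=tgt(0,-30,165);v=(T2*T1.inv()).as_rotvec()
ct=T1.inv().apply([0,0,1])
for i in range(0,23,2):
    M=R.from_rotvec(v*i/22)*T1;c=M.apply(ct);mo=28*c;dn=np.array([0,0,-1.])-c*(-c[2]);dn/=np.linalg.norm(dn)+1e-9
    print(i,'c',c.round(2),'tilt',np.degrees(np.arccos(c[2])).round(0),'mouth',mo.round(0),'lip',(mo+28*dn).round(0),'xz',M.apply([1,0,0]).round(2))
E
python3 s3.py
```

```text
[ 460.69237095 -217.15100828   64.88530678]
-> [ 505.3 -201.9  184.3] n 5 slide/row [ 8.92  3.04 23.89] rot/row [-0.     -0.0001  0.0001] deg 0.0
    4 [-34.7 -42.1 -48.3  39.8  10.3 -10.5] err 0.0 maxspd 26.0
-> [597.5 139.5 239.3] n 9 slide/row [10.24 37.94  6.11] rot/row [ 0.     -0.      0.0097] deg 0.6
    8 [ 17.8 -22.  -29.5  42.5 -22.5  24.5] err 0.0 maxspd 35.0
[ 17.8 -22.  -29.5  42.5 -22.5  24.5]
-> [598.9 137.  230. ] n 22 slide/row [ 0.07 -0.12 -0.42] rot/row [ 0.1131 -0.0543 -0.0536] deg 7.8
    21 [ 32.1  -0.4 -52.8 -52.5 -62.1 165. ] err 0.0 maxspd 62.0
0 c [ 0. -0.  1.] tilt 0.0 mouth [ 0. -0. 28.] lip [ 0. -0. 28.] xz [ 0.68 -0.18 -0.71]
2 c [-0.12 -0.22  0.97] tilt 14.0 mouth [-3. -6. 27.] lip [-16. -30.  20.] xz [ 0.74 -0.1  -0.66]
4 c [-0.25 -0.41  0.88] tilt 29.0 mouth [ -7. -11.  25.] lip [-20. -32.  11.] xz [ 0.8  -0.04 -0.59]
6 c [-0.39 -0.56  0.73] tilt 43.0 mouth [-11. -16.  21.] lip [-23. -32.   1.] xz [ 0.86 -0.01 -0.51]
8 c [-0.53 -0.65  0.54] tilt 57.0 mouth [-15. -18.  15.] lip [-24. -30.  -8.] xz [ 0.91  0.   -0.41]
10 c [-0.65 -0.69  0.33] tilt 71.0 mouth [-18. -19.   9.] lip [-24. -26. -17.] xz [ 0.95 -0.02 -0.31]
12 c [-0.74 -0.66  0.1 ] tilt 84.0 mouth [-21. -19.   3.] lip [-23. -20. -25.] xz [ 0.97 -0.06 -0.22]
14 c [-0.81 -0.57 -0.13] tilt 97.0 mouth [-23. -16.  -4.] lip [-20. -14. -31.] xz [ 0.98 -0.13 -0.13]
16 c [-0.84 -0.43 -0.33] tilt 109.0 mouth [-23. -12.  -9.] lip [-15.  -8. -36.] xz [ 0.98 -0.21 -0.06]
18 c [-0.83 -0.25 -0.5 ] tilt 120.0 mouth [-23.  -7. -14.] lip [-10.  -3. -38.] xz [ 0.95 -0.3  -0.02]
20 c [-0.78 -0.03 -0.62] tilt 128.0 mouth [-22.  -1. -17.] lip [ -5.  -0. -39.] xz [ 0.92 -0.4   0.01]
22 c [-0.7   0.2  -0.68] tilt 133.0 mouth [-20.   5. -19.] lip [ -1.   0. -40.] xz [ 0.87 -0.5  -0.  ]
```

```bash
cat > s4.py <<'E'
from plan import *
q=[-42.1,-45.1,-63.2,29.1,15.4,-16.0]
q=plan(q,[((500,-200,190),45,-20,0,5),((620,160,235),45,-15,0,9)]);print(q.round(1))
q2=plan(q,[((620,160,210),0,-30,165,22)])
E
python3 s4.py
```

```text
-> [ 505.3 -201.9  184.3] n 5 slide/row [ 8.92  3.04 23.89] rot/row [-0.     -0.0001  0.0001] deg 0.0
    4 [-34.7 -42.1 -48.3  39.8  10.3 -10.5] err 0.0 maxspd 26.0
-> [625.5 158.5 229.3] n 9 slide/row [13.35 40.05  5.  ] rot/row [ 0.     -0.      0.0097] deg 0.6
    8 [ 19.  -16.3 -26.3  40.3 -23.3  25.5] err 0.0 maxspd 38.0
[ 19.  -16.3 -26.3  40.3 -23.3  25.5]
-> [626.9 156.  210. ] n 22 slide/row [ 0.07 -0.12 -0.88] rot/row [ 0.1131 -0.0543 -0.0536] deg 7.8
    21 [ 32.3   7.7 -47.8 -55.5 -62.3 165. ] err 0.0 maxspd 62.0
```

apply_moves(
  delta_rot=[
    [0, 0, 0],
    [0, 0, 0],
    [0, 0, 0],
    [0, 0, 0],
    [0, 0, 0],
    [0, 0, 0],
    [0, 0, 0.01],
    [0, 0, 0.01],
  ],
  slide=[
    [5, 2, 15],
    [9, 3, 25],
    [9, 3, 30],
    [9, 3, 25],
    [9, 5, 15],
    [10, 15, 12],
    [12, 30, 8],
    [14, 40, 6],
  ],
  claw=[0.1, 0.1, 0.1, 0.1, 0.1, 0.1, 0.1, 0.1],
)

```text
clock: 19.42
tool_pos: [539.1, -116.3, 202.9]
orientation: [0.0, 44.9, -18.9]
ft_force: [0.0, 0.1, -2.2]
grip_width: 0.674
```

```bash
python3 st.py
```

```text
t 19.43 tcp [ 539.1 -116.3  202.9] x [ 0.671 -0.23  -0.705] y [0.325 0.946 0.001] az 71.1
q [-19.3 -40.8 -45.7  39.9   0.3  -0.2] F [ 0.   0.1 -2.2] g 57.3 grasp [ 533.7 -114.4  208.6]
```

apply_moves(
  delta_rot=[
    [0, 0, 0.01],
    [0, 0, 0.01],
    [0, 0, 0.01],
    [0, 0, 0.01],
    [0, 0, 0.01],
    [0, 0, 0.01],
    [0, 0, 0],
    [0, 0, 0],
  ],
  slide=[
    [13, 42, 4],
    [13, 42, 4],
    [13, 42, 4],
    [13, 42, 4],
    [13, 42, 4],
    [12, 35, 4],
    [8, 25, 2],
    [0, 0, 0],
  ],
  claw=[0.1, 0.1, 0.1, 0.1, 0.1, 0.1, 0.1, 0.1],
)

```text
clock: 20.42
tool_pos: [624.0, 156.2, 227.9]
orientation: [0.2, 45.0, -15.1]
ft_force: [-0.3, -0.2, -1.6]
grip_width: 0.672
```

apply_moves(
  delta_rot=[
    [0, 0, 0],
    [0, 0, 0],
  ],
  slide=[
    [0, 0, 0],
    [0, 0, 0],
  ],
  claw=[0.1, 0.1],
)

```text
clock: 20.68
tool_pos: [622.9, 152.6, 226.5]
orientation: [0.0, 45.0, -15.5]
ft_force: [0.4, -0.7, -2.4]
grip_width: 0.672
```

```bash
python3 st.py; python3 rot.py 0 -30 165
python3 - <<'E'
from h import *
for n in('side','top'):
    c=cap(n); i=c['img'][:,:,::-1]; i=i[60:230,180:350] if n=='side' else i[100:270,130:340]; cv2.imwrite(f'pics/c1{n}.png',cv2.resize(i,None,fx=3.2,fy=3.2,interpolation=cv2.INTER_CUBIC))
E
```

```text
t 20.68 tcp [622.9 152.6 226.5] x [ 0.681 -0.189 -0.707] y [0.267 0.964 0.   ] az 74.5
q [ 18.5 -16.8 -26.9  40.2 -23.3  25.6] F [ 0.4 -0.7 -2.4] g 57.1 grasp [617.5 154.1 232.1]
x [ 0.866 -0.5    0.   ]
[ 2.4807 -1.2029 -1.1776] 2.9979184702883956 [ 0.3101 -0.1504 -0.1472]
```

View pics/c1side.png

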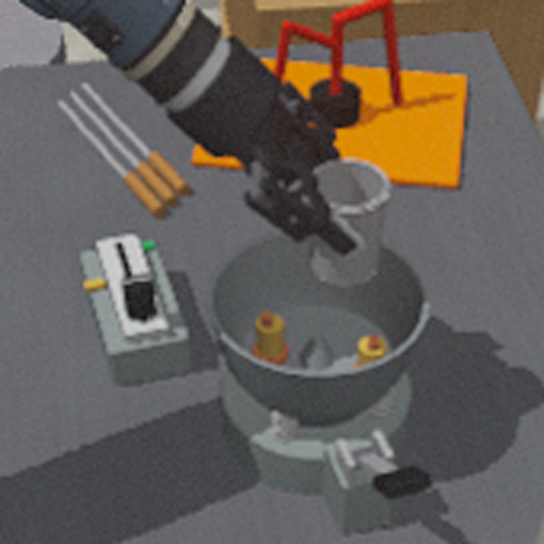

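View pics/c1top.png

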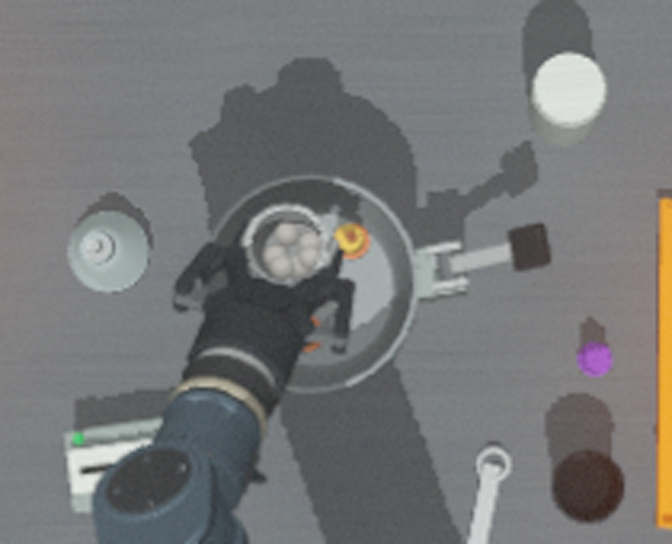

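apply_moves(
  delta_rot=[
    [0.1128, -0.0547, -0.0535],
    [0.1128, -0.0547, -0.0535],
    [0.1128, -0.0547, -0.0535],
    [0.1128, -0.0547, -0.0535],
    [0.1128, -0.0547, -0.0535],
    [0.1128, -0.0547, -0.0535],
    [0.1128, -0.0547, -0.0535],
    [0.1128, -0.0547, -0.0535],
  ],
  slide=[
    [0, 0, -1],
    [0, 0, -1],
    [0, 0, -1],
    [0, 0, -1],
    [0, 0, -1],
    [0, 0, -1],
    [0, 0, -1],
    [0, 0, -1],
  ],
  claw=[0.1, 0.1, 0.1, 0.1, 0.1, 0.1, 0.1, 0.1],
)

```text
clock: 21.78
tool_pos: [622.8, 152.2, 218.2]
orientation: [67.3, 24.5, -0.3]
ft_force: [-0.7, 0.1, -2.6]
grip_width: 0.677
```

```bash
python3 st.py; python3 rot.py 0 -30 165
python3 - <<'E'
from h import *
for n in('side',):
    c=cap(n); i=c['img'][:,:,::-1]; i=i[60:230,180:350] if n=='side' else i[100:270,130:340]; cv2.imwrite(f'pics/c2{n}.png',cv2.resize(i,None,fx=3.2,fy=3.2,interpolation=cv2.INTER_CUBIC))
E
```

```text
t 21.77 tcp [622.8 152.2 218.2] x [ 0.91  -0.004 -0.415] y [0.384 0.384 0.839] az 45.0
q [ 13.8 -32.7 -53.6   4.3 -12.8  73.2] F [-0.7  0.1 -2.6] g 57.5 grasp [615.5 152.3 221.5]
x [ 0.866 -0.5    0.   ]
[ 1.5752 -0.7641 -0.7462] 1.9030843663389085 [ 0.1969 -0.0955 -0.0933]
```

View pics/c2side.png

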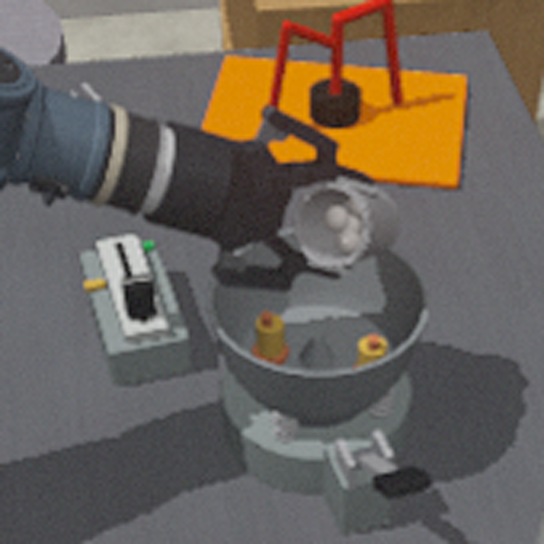

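apply_moves(
  delta_rot=[
    [0.0563, -0.0273, -0.0267],
    [0.0563, -0.0273, -0.0267],
    [0.0563, -0.0273, -0.0267],
    [0.0563, -0.0273, -0.0267],
    [0.0563, -0.0273, -0.0267],
    [0.0563, -0.0273, -0.0267],
    [0.0563, -0.0273, -0.0267],
    [0.0563, -0.0273, -0.0267],
  ],
  slide=[
    [0, 0, -1],
    [0, 0, -1],
    [0, 0, -1],
    [0, 0, -1],
    [0, 0, -1],
    [0, 0, -1],
    [0, 0, -1],
    [0, 0, -1],
  ],
  claw=[0.1, 0.1, 0.1, 0.1, 0.1, 0.1, 0.1, 0.1],
)

```text
clock: 22.82
tool_pos: [623.1, 152.6, 210.4]
orientation: [94.6, 12.7, -3.8]
ft_force: [-0.2, -0.7, -1.7]
grip_width: 0.673
```

apply_moves(
  delta_rot=[
    [0.0563, -0.0273, -0.0267],
    [0.0563, -0.0273, -0.0267],
    [0.0563, -0.0273, -0.0267],
    [0.0563, -0.0273, -0.0267],
    [0.0563, -0.0273, -0.0267],
    [0.0563, -0.0273, -0.0267],
    [0.0563, -0.0273, -0.0267],
    [0.0563, -0.0273, -0.0267],
  ],
  slide=[
    [0, 0, 0],
    [0, 0, 0],
    [0, 0, 0],
    [0, 0, 0],
    [0, 0, 0],
    [0, 0, 0],
    [0, 0, 0],
    [0, 0, 0],
  ],
  claw=[0.1, 0.1, 0.1, 0.1, 0.1, 0.1, 0.1, 0.1],
)

```text
clock: 23.82
tool_pos: [623.6, 152.9, 211.3]
orientation: [122.2, 3.7, -12.2]
ft_force: [0.1, 0.3, -1.3]
grip_width: 0.678
```

```bash
python3 st.py; python3 rot.py 0 -30 165
python3 - <<'E'
from h import *
for n in('side','top'):
    c=cap(n); i=c['img'][:,:,::-1]; i=i[60:230,180:350] if n=='side' else i[100:270,130:340]; cv2.imwrite(f'pics/c3{n}.png',cv2.resize(i,None,fx=3.2,fy=3.2,interpolation=cv2.INTER_CUBIC))
E
```

```text
t 23.82 tcp [623.6 152.9 211.3] x [ 0.975 -0.212 -0.064] y [-0.06  -0.532  0.845] az -96.5
q [ 23.8 -11.  -60.1 -44.6 -36.  124.8] F [ 0.1  0.3 -1.3] g 57.6 grasp [615.8 154.6 211.8]
x [ 0.866 -0.5    0.   ]
[ 0.6782 -0.3274 -0.3189] 0.8178452024541069 [ 0.0848 -0.0409 -0.0399]
```

View pics/c3side.png

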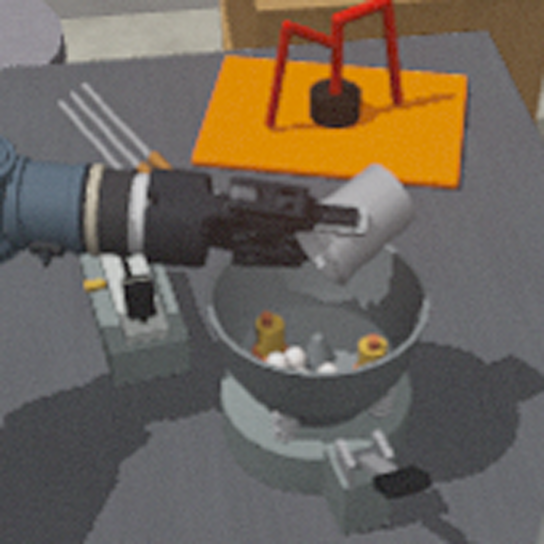

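apply_moves(
  delta_rot=[
    [0.0848, -0.0409, -0.0399],
    [0.0848, -0.0409, -0.0399],
    [0.0848, -0.0409, -0.0399],
    [0.0848, -0.0409, -0.0399],
    [0.0848, -0.0409, -0.0399],
    [0.0848, -0.0409, -0.0399],
    [0.0848, -0.0409, -0.0399],
    [0.0848, -0.0409, -0.0399],
  ],
  slide=[
    [0, 0, 0],
    [0, 0, 0],
    [0, 0, 0],
    [0, 0, 0],
    [0, 0, 0],
    [0, 0, 0],
    [0, 0, 0],
    [0, 0, 0],
  ],
  claw=[0.1, 0.1, 0.1, 0.1, 0.1, 0.1, 0.1, 0.1],
)

```text
clock: 24.92
tool_pos: [623.6, 153.1, 211.2]
orientation: [165.0, -0.0, -30.0]
ft_force: [0.7, 0.1, -1.5]
grip_width: 0.679
```

apply_moves(
  delta_rot=[
    [0, 0, 0],
    [0, 0, 0],
    [0, 0, 0],
    [0, 0, 0],
    [0, 0, 0],
    [0, 0, 0],
  ],
  slide=[
    [0, 0, 0],
    [0, 0, 6],
    [0, 0, -6],
    [0, 0, 6],
    [0, 0, -6],
    [0, 0, 0],
  ],
  claw=[0.1, 0.1, 0.1, 0.1, 0.1, 0.1],
)

```text
clock: 25.68
tool_pos: [622.8, 153.1, 209.4]
orientation: [164.9, 0.0, -29.9]
ft_force: [0.1, 0.2, -1.8]
grip_width: 0.674
```

```bash
python3 st.py
python3 - <<'E'
from h import *
for n in('side','top'):
    c=cap(n); i=c['img'][:,:,::-1]; i=i[60:230,180:350] if n=='side' else i[100:270,130:340]; cv2.imwrite(f'pics/c4{n}.png',cv2.resize(i,None,fx=3.2,fy=3.2,interpolation=cv2.INTER_CUBIC))
E
```

```text
t 25.68 tcp [622.8 153.1 209.4] x [ 0.867 -0.498 -0.001] y [-0.481 -0.837  0.261] az -119.9
q [ 32.2   6.7 -48.4 -55.1 -62.1 164.9] F [ 0.1  0.2 -1.8] g 57.3 grasp [615.9 157.1 209.4]
```

View pics/c4side.png

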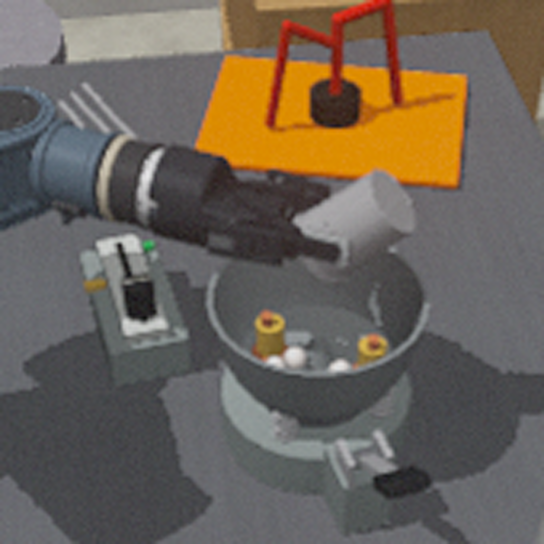

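View pics/c4top.png

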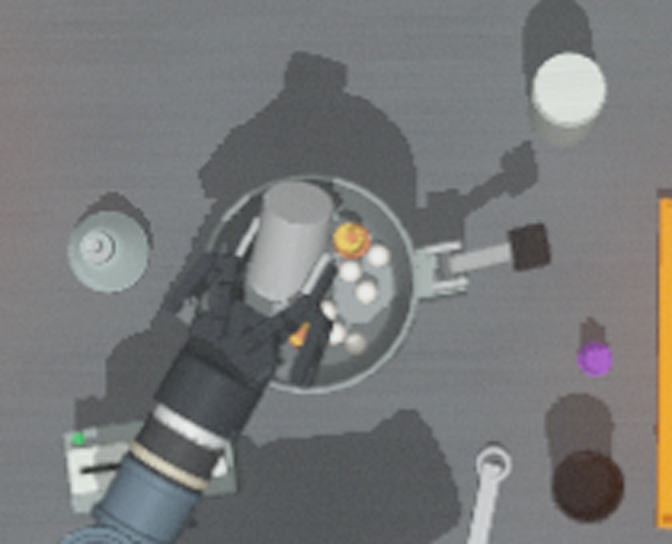

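apply_moves(
  delta_rot=[
    [-0.14, 0.068, 0.0665],
    [-0.14, 0.068, 0.0665],
    [-0.14, 0.068, 0.0665],
    [-0.14, 0.068, 0.0665],
    [-0.14, 0.068, 0.0665],
    [-0.14, 0.068, 0.0665],
    [-0.14, 0.068, 0.0665],
    [-0.14, 0.068, 0.0665],
  ],
  slide=[
    [0, 0, 3],
    [0, 0, 3],
    [0, 0, 3],
    [0, 0, 3],
    [0, 0, 3],
    [0, 0, 3],
    [0, 0, 3],
    [0, 0, 3],
  ],
  claw=[0.1, 0.1, 0.1, 0.1, 0.1, 0.1, 0.1, 0.1],
)

```text
clock: 26.78
tool_pos: [622.4, 153.2, 233.4]
orientation: [94.8, 12.9, -3.7]
ft_force: [0.1, 0.7, -1.2]
grip_width: 0.675
```

apply_moves(
  delta_rot=[
    [-0.14, 0.068, 0.0665],
    [-0.14, 0.068, 0.0665],
    [-0.14, 0.068, 0.0665],
    [-0.14, 0.068, 0.0665],
    [-0.14, 0.068, 0.0665],
    [-0.14, 0.068, 0.0665],
    [-0.14, 0.068, 0.0665],
    [-0.14, 0.068, 0.0665],
  ],
  slide=[
    [0, 0, 3],
    [0, 0, 3],
    [0, 0, 3],
    [0, 0, 3],
    [0, 0, 0],
    [0, 0, 0],
    [0, 0, 0],
    [0, 0, 0],
  ],
  claw=[0.1, 0.1, 0.1, 0.1, 0.1, 0.1, 0.1, 0.1],
)

```text
clock: 27.78
tool_pos: [623.0, 153.2, 246.4]
orientation: [19.9, 41.5, -8.3]
ft_force: [0.0, 0.5, -1.6]
grip_width: 0.674
```

```bash
python3 st.py;python3 rot.py 45 -15
python3 - <<'E'
from h import *
for n in('side','top'):
    c=cap(n); i=c['img'][:,:,::-1]; i=i[60:230,180:350] if n=='side' else i[100:270,130:340]; cv2.imwrite(f'pics/c5{n}.png',cv2.resize(i,None,fx=3.2,fy=3.2,interpolation=cv2.INTER_CUBIC))
E
```

```text
t 27.77 tcp [623.  153.2 246.4] x [ 0.742 -0.109 -0.662] y [0.359 0.898 0.255] az 68.2
q [ 16.4 -22.7 -31.5  35.3 -18.3  36.8] F [ 0.   0.5 -1.6] g 57.3 grasp [617.  154.1 251.7]
x [ 0.683  -0.183  -0.7071]
[-0.2346  0.1108  0.122 ] 0.28667924374590625 [-0.0293  0.0139  0.0152]
```

View pics/c5top.png

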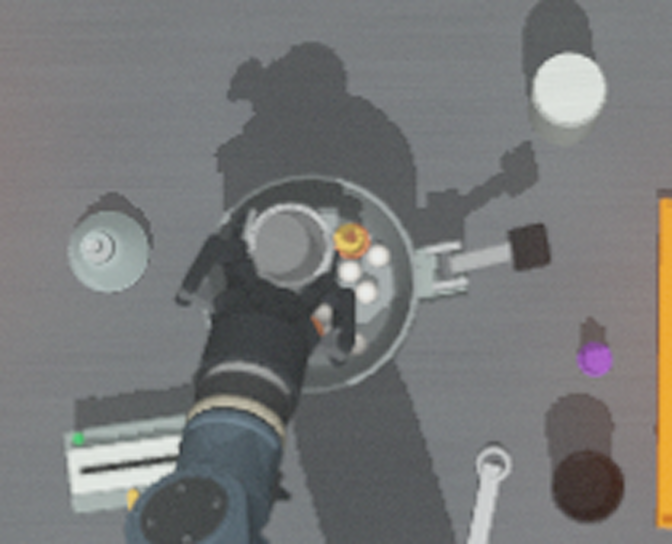

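View pics/c5side.png

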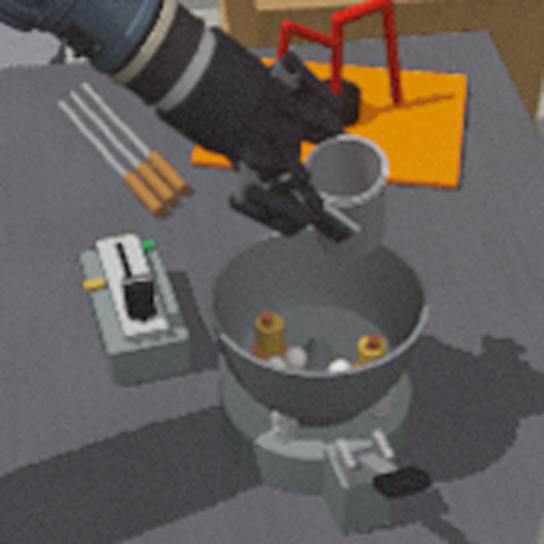

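apply_moves(
  delta_rot=[
    [-0.117, 0.0554, 0.061],
    [-0.1173, 0.0554, 0.061],
    [0, 0, 0],
    [0, 0, 0],
    [0, 0, 0],
    [0, 0, 0],
    [0, 0, 0],
    [0, 0, 0],
  ],
  slide=[
    [0, 0, 0],
    [-3, -12, 0],
    [-8, -35, 0],
    [-11, -48, 0],
    [-11, -48, 0],
    [-11, -48, 0],
    [-11, -48, 0],
    [-11, -48, 0],
  ],
  claw=[0.1, 0.1, 0.1, 0.1, 0.1, 0.1, 0.1, 0.1],
)

```text
clock: 28.88
tool_pos: [556.1, -134.8, 245.6]
orientation: [0.6, 44.9, -14.8]
ft_force: [0.9, -0.5, -1.1]
grip_width: 0.678
```

apply_moves(
  delta_rot=[
    [0, 0, 0],
    [0, 0, 0],
    [0, 0, 0],
    [0, 0, 0],
    [0, 0, 0],
    [0, 0, 0],
    [0, 0, 0],
    [0, 0, 0],
  ],
  slide=[
    [-11, -48, 0],
    [-11, -48, 0],
    [-10, -42, 0],
    [0, 0, -20],
    [0, 0, -30],
    [0, 0, -30],
    [0, 0, -20],
    [0, 0, 0],
  ],
  claw=[0.1, 0.1, 0.1, 0.1, 0.1, 0.1, 0.1, 0.1],
)

```text
clock: 29.88
tool_pos: [523.2, -270.1, 141.8]
orientation: [0.8, 45.2, -14.7]
ft_force: [0.1, -0.1, -1.1]
grip_width: 0.671
```

```bash
python3 st.py; python3 rot.py 45 -15;python3 - <<'E'
from h import *
for n in('side','top'):
    c=cap(n); i=c['img'][:,:,::-1]; i=i[230:420,150:360] if n=='side' else i[130:300,280:460]; cv2.imwrite(f'pics/d1{n}.png',cv2.resize(i,None,fx=3,fy=3,interpolation=cv2.INTER_CUBIC))
E
```

```text
t 29.88 tcp [ 523.2 -270.1  141.8] x [ 0.681 -0.178 -0.71 ] y [0.263 0.965 0.009] az 74.8
q [-44.4 -28.9 -45.3  32.9  20.4 -21.3] F [ 0.1 -0.1 -1.1] g 57.1 grasp [ 517.7 -268.6  147.5]
x [ 0.683  -0.183  -0.7071]
[-0.0101 -0.0017  0.0038] 0.010891316343908677 [-0.0013 -0.0002  0.0005]
```

View pics/d1side.png

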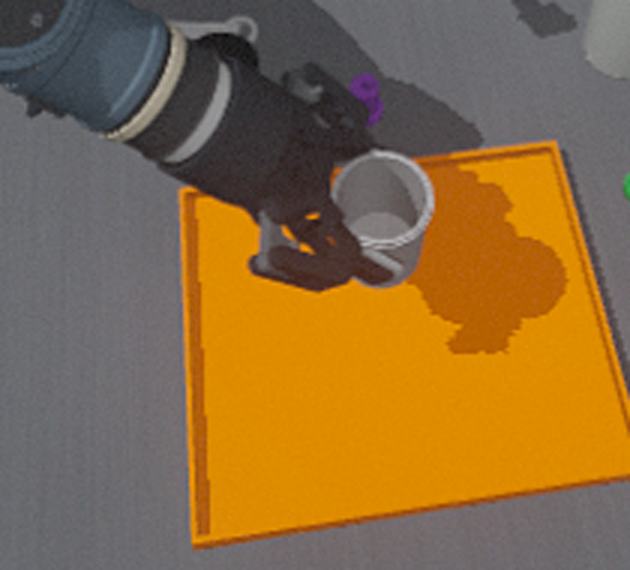

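View pics/d1top.png

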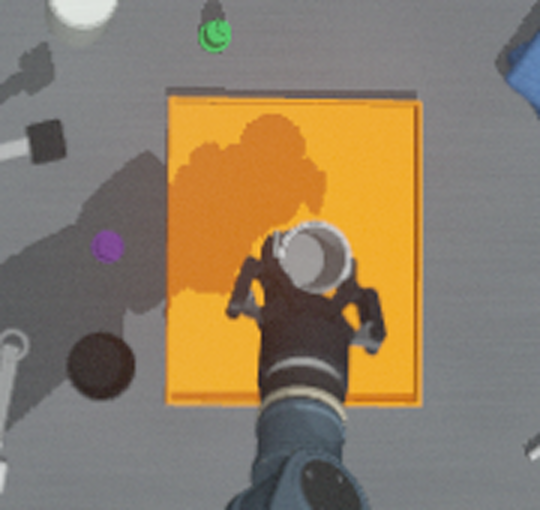

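Run:
```python
from h import *
c=cap('top');s=cap('side')
for z in(176,100):
    P=[517.7,-268.6,z]; print(z,((proj(c,P)-[280,130])*3).round(0),((proj(s,P)-[150,230])*3).round(0))
```

```text
176 [[310. 256.]] [[384. 194.]]
100 [[294. 257.]] [[382. 248.]]
```

apply_moves(
  delta_rot=[
    [-0.01, -0.002, 0.004],
    [0, 0, 0],
    [0, 0, 0],
    [0, 0, 0],
    [0, 0, 0],
    [0, 0, 0],
    [0, 0, 0],
    [0, 0, 0],
  ],
  slide=[
    [0, 0, -25],
    [0, 0, -25],
    [0, 0, -20],
    [0, 0, -12],
    [0, 0, -5],
    [0, 0, 0],
    [0, 0, 0],
    [0, 0, 0],
  ],
  claw=[0.1, 0.1, 0.1, 0.1, 0.1, 0.1, 0.1, 0.1],
)

```text
clock: 31.08
tool_pos: [525.6, -272.1, 60.7]
orientation: [-0.4, 44.6, -15.2]
ft_force: [-0.0, -0.5, -1.1]
grip_width: 0.672
```

```bash
python3 st.py
```

```text
t 31.07 tcp [ 525.6 -272.1   60.7] x [ 0.687 -0.186 -0.702] y [ 0.257  0.966 -0.005] az 75.1
q [-44.3 -23.  -51.7  19.7  20.3 -21.8] F [-0.  -0.5 -1.1] g 57.1 grasp [ 520.1 -270.7   66.3]
```

Actual is 66; continue in small steps.

apply_moves(
  delta_rot=[
    [0.005, 0.006, 0],
    [0, 0, 0],
    [0, 0, 0],
    [0, 0, 0],
    [0, 0, 0],
  ],
  slide=[
    [0, 0, -4],
    [0, 0, -3],
    [0, 0, -2],
    [0, 0, 0],
    [0, 0, 0],
  ],
  claw=[0.1, 0.1, 0.1, 0.1, 0.1],
)

```text
clock: 31.7
tool_pos: [525.5, -271.8, 51.0]
orientation: [-0.1, 45.0, -14.9]
ft_force: [0.3, 0.7, 1.0]
grip_width: 0.668
```

```bash
python3 st.py; python3 rot.py 45 -15
```

```text
t 31.7 tcp [ 525.5 -271.8   51. ] x [ 0.683 -0.182 -0.707] y [ 0.257  0.966 -0.001] az 75.1
q [-44.3 -21.8 -51.8  18.9  20.3 -21.8] F [0.3 0.7 1. ] g 56.7 grasp [ 520.  -270.3   56.6]
x [ 0.683  -0.183  -0.7071]
[ 0.0009 -0.0007 -0.0021] 0.0023384293814674106 [ 0.0001 -0.0001 -0.0003]
```

apply_moves(
  delta_rot=[
    [0, 0, 0],
    [0, 0, 0],
    [0, 0, 0],
    [0, 0, 0],
    [0, 0, 0],
    [0, 0, 0],
    [0, 0, 0],
    [0, 0, 0],
  ],
  slide=[
    [0, 0, 0],
    [0, 0, 0],
    [0, 0, 0],
    [0, 0, 0],
    [0, 0, 10],
    [0, 0, 30],
    [0, 0, 40],
    [0, 0, 40],
  ],
  claw=[0.5, 1, 1, 1, 1, 1, 1, 1],
)

```text
clock: 32.7
tool_pos: [525.0, -271.6, 172.5]
orientation: [-0.1, 45.0, -15.0]
ft_force: [-0.1, -0.7, 0.5]
grip_width: 0.997
```

```bash
python3 st.py; python3 rot.py 90 -15;python3 - <<'E'
from h import *
for n in('side','top'):
    c=cap(n); i=c['img'][:,:,::-1]; i=i[230:420,150:360] if n=='side' else i[130:300,280:460]; cv2.imwrite(f'pics/d2{n}.png',cv2.resize(i,None,fx=3,fy=3,interpolation=cv2.INTER_CUBIC))
E
```

```text
t 32.7 tcp [ 525.  -271.6  172.5] x [ 0.683 -0.183 -0.708] y [ 0.257  0.966 -0.001] az 75.1
q [-44.3 -30.  -42.5  36.4  20.2 -21.8] F [-0.1 -0.7  0.5] g 84.7 grasp [ 519.6 -270.1  178.1]
x [ 0. -0. -1.]
[ 0.2036  0.7579 -0.0021] 0.7847625878572517 [ 0.0254  0.0947 -0.0003]
```

View pics/d2side.png

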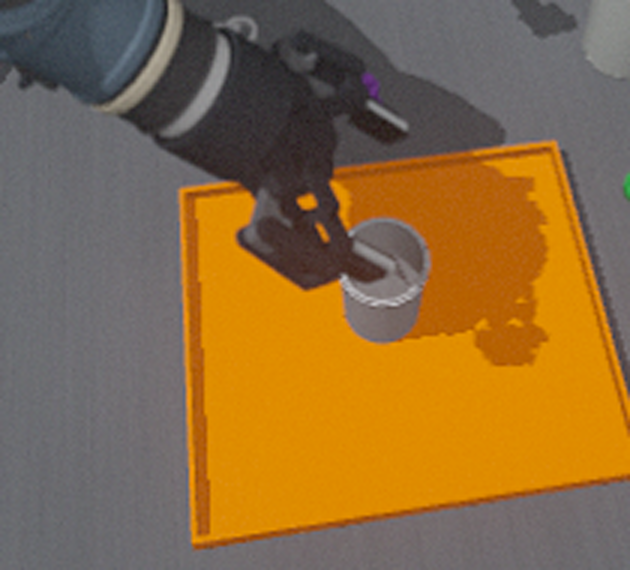

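View pics/d2top.png

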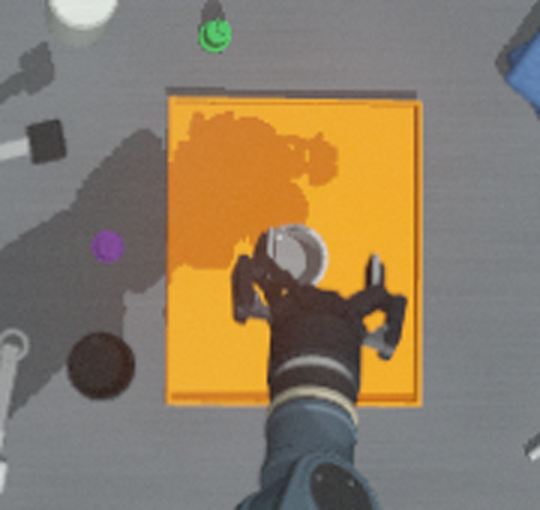

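```bash
python3 rot.py 90 8.3
cat > s5.py <<'E'
from plan import *
q=[-44.3,-30,-42.5,36.4,20.2,-21.8]
plan(q,[((449,251,238),90,8.3,0,11)],back=8)
E
python3 s5.py
```

```text
x [ 0.  0. -1.]
[0.0535 0.801  0.3795] 0.8880188625437561 [0.0067 0.1001 0.0474]
-> [449. 251. 230.] n 11 slide/row [-6.9  47.53  5.17] rot/row [0.0044 0.0717 0.0348] deg 4.6
    10 [21.7  1.1  2.6 91.5  0.  13.4] err 0.0 maxspd 54.0
```

apply_moves(
  delta_rot=[
    [0.0067, 0.1, 0.0474],
    [0.0067, 0.1, 0.0474],
    [0.0067, 0.1, 0.0474],
    [0.0067, 0.1, 0.0474],
    [0.0067, 0.1, 0.0474],
    [0.0067, 0.1, 0.0474],
    [0.0067, 0.1, 0.0474],
    [0.0067, 0.1, 0.0474],
  ],
  slide=[
    [-3, 20, 15],
    [-6, 45, 15],
    [-8, 52, 10],
    [-8, 52, 10],
    [-8, 52, 7],
    [-8, 52, 0],
    [-8, 52, 0],
    [-8, 52, 0],
  ],
  claw=[0.1, 0.1, 0.1, 0.1, 0.1, 0.1, 0.1, 0.1],
)

```text
clock: 33.8
tool_pos: [468.2, 107.1, 228.1]
orientation: [160.9, 89.2, 169.0]
ft_force: [0.9, -0.1, 0.2]
grip_width: 0.549
```

apply_moves(
  delta_rot=[
    [0, 0, 0],
    [0, 0, 0],
    [0, 0, 0],
    [0, 0, 0],
    [0, 0, 0],
  ],
  slide=[
    [-8, 52, 0],
    [-7, 52, 0],
    [-4, 40, 0],
    [0, 0, 0],
    [0, 0, 0],
  ],
  claw=[0.1, 0.1, 0.1, 0.1, 0.1],
)

```text
clock: 34.42
tool_pos: [449.1, 249.0, 227.3]
orientation: [162.7, 89.2, 170.7]
ft_force: [0.6, -0.1, 0.9]
grip_width: 0.554
```

```bash
python3 st.py; python3 rot.py 90 8.3;python3 - <<'E'
from h import *
for n in('side','top'):
    c=cap(n); i=c['img'][:,:,::-1]; i=i[110:190,180:270] if n=='side' else i[210:270,140:220]; cv2.imwrite(f'pics/e1{n}.png',cv2.resize(i,None,fx=7,fy=7,interpolation=cv2.INTER_CUBIC))
E
```

```text
t 34.42 tcp [449.1 249.  227.3] x [-0.013  0.002 -1.   ] y [-0.139  0.99   0.004] az 98.0
q [21.3  1.5  2.7 91.8  0.4 13.3] F [ 0.6 -0.1  0.9] g 47.1 grasp [449.2 249.  235.3]
x [ 0.  0. -1.]
[-0.0021 -0.0132  0.0056] 0.014514211377514557 [-0.0003 -0.0017  0.0007]
```

View pics/e1side.png

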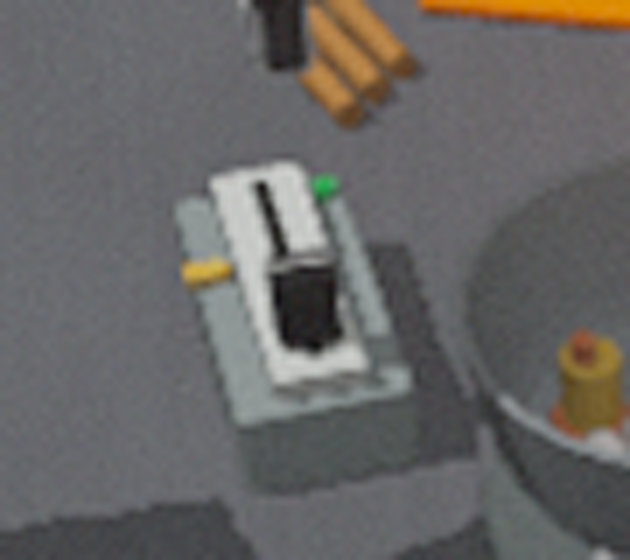

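View pics/e1top.png

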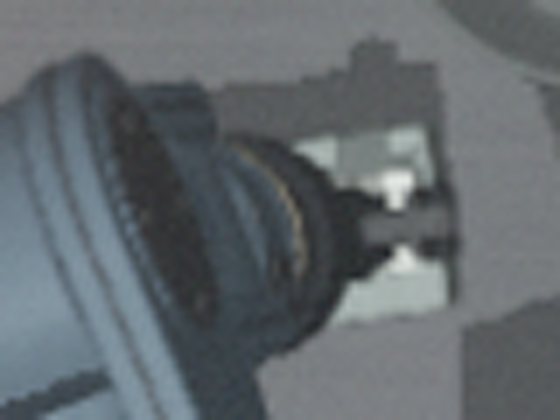

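Run:
```python
import cv2
i=cv2.imread('pics/top0.png')[220:265,145:210]
cv2.imwrite('pics/e2.png',cv2.resize(i,None,fx=12,fy=12,interpolation=cv2.INTER_CUBIC))
i=cv2.imread('pics/side0.png')[130:170,200:245]
cv2.imwrite('pics/e3.png',cv2.resize(i,None,fx=14,fy=14,interpolation=cv2.INTER_CUBIC))
```

```text
(no output)
```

View pics/e2.png

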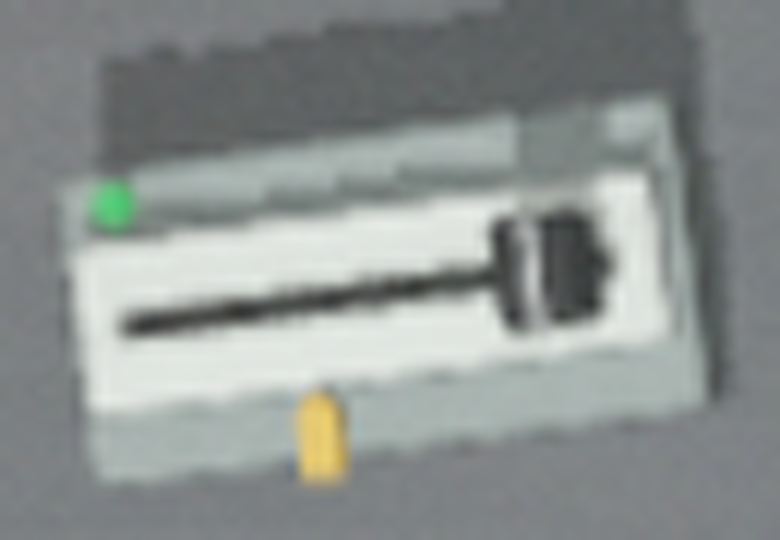

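View pics/e3.png

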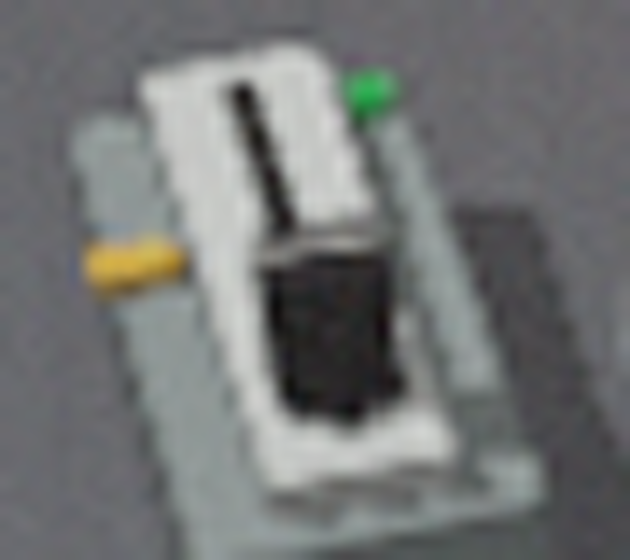

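```bash
cat > sp.py <<'E'
from h import *
c=manip.capture('top');s=manip.capture('side')
px=lambda u,v,k,x0,y0:(x0+(u+.5)/k-.5,y0+(v+.5)/k-.5)
a=np.radians(8.3);U=np.array([-np.sin(a),np.cos(a)])
if __name__=='__main__':
    gl=[atz(c,*px(533,270,12,145,220),99.5),atz(s,*px(322,243,14,200,130),99.5)]
    po=[atz(c,*px(322,437,12,145,220),51),atz(s,*px(137,263,14,200,130),51)]
    for g,p in zip(gl,po):print(g.round(1),p.round(1),'travel',((p-g)[:2]@U).round(2))
    # box edges yaw
    e=[atz(c,*px(u,v,12,145,220),45) for u,v in((100,478),(705,400),(68,185),(665,100))]
    t=[atz(c,*px(u,v,12,145,220),59) for u,v in((98,415),(668,340),(80,245),(650,170))]
    for q in(e,t):
        for i in(0,2):
            d=(q[i]-q[i+1]);print('az',np.degrees(np.arctan2(d[1],d[0])).round(1)-90)
        print(np.mean(q,0).round(1))
E
python3 sp.py
```

```text
[449.  254.7  99.5] [408.  314.1  51. ] travel 64.61
[448.4 256.6  99.5] [408.  313.8  51. ] travel 62.42
az 7.099999999999994
az 7.700000000000003
[442.5 300.3  45. ]
az 7.299999999999997
az 7.200000000000003
[442.6 300.1  59. ]
```

apply_moves(
  delta_rot=[
    [0, -0.013, 0],
    [0, 0, 0],
    [0, 0, 0],
    [0, 0, 0],
    [0, 0, 0],
    [0, 0, 0],
    [0, 0, 0],
    [0, 0, 0],
  ],
  slide=[
    [0, 5, -30],
    [0, 0, -40],
    [0, 0, -40],
    [0, 0, -30],
    [0, 0, -7],
    [0, 0, 0],
    [0, 0, 0],
    [0, 0, 0],
  ],
  claw=[0.1, 0.1, 0.1, 0.1, 0.1, 0.1, 0.1, 0.1],
  newtons=25,
)

```text
clock: 35.62
tool_pos: [450.3, 254.8, 82.2]
orientation: [48.0, 89.7, 56.0]
ft_force: [0.2, -0.2, -0.2]
grip_width: 0.551
```

```bash
python3 st.py; python3 rot.py 90 7.5;python3 - <<'E'
from h import *
for n in('side',):
    c=cap(n); i=c['img'][:,:,::-1]; i=i[110:190,180:270] if n=='side' else i[210:270,140:220]; cv2.imwrite(f'pics/f1{n}.png',cv2.resize(i,None,fx=7,fy=7,interpolation=cv2.INTER_CUBIC))
E
```

```text
t 35.62 tcp [450.3 254.8  82.2] x [ 0.003  0.004 -1.   ] y [-0.139  0.99   0.004] az 98.0
q [ 22.    2.9 -12.5  74.4   0.2  14. ] F [ 0.2 -0.2 -0.2] g 46.8 grasp [450.3 254.8  90.2]
x [ 0.  0. -1.]
[-0.004   0.0027 -0.0081] 0.009449818960583835 [-0.0005  0.0003 -0.001 ]
```

View pics/f1side.png

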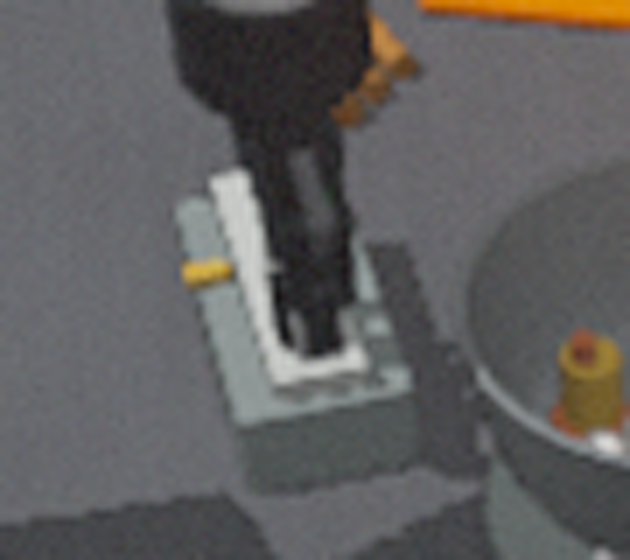

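Close on the grip, correct the small yaw, then drag.

apply_moves(
  delta_rot=[
    [0, 0, -0.008],
    [0, 0, 0],
    [0, 0, 0],
    [0, 0, 0],
    [0, 0, 0],
    [0, 0, 0],
  ],
  slide=[
    [0, 0, 0],
    [0, 0, 0],
    [0, 0, 0],
    [0, 0, 0],
    [0, 0, 0],
    [0, 0, 0],
  ],
  claw=[-0.8, -0.8, -0.8, -0.8, -0.8, -0.8],
)

```text
clock: 36.42
tool_pos: [449.3, 254.7, 80.9]
orientation: [75.9, 89.8, 83.4]
ft_force: [-1.4, 0.9, 5.4]
grip_width: 0.227
```

```bash
python3 st.py
```

```text
t 36.42 tcp [449.3 254.7  80.9] x [ 0.     0.004 -1.   ] y [-0.131  0.991  0.003] az 97.5
q [ 22.    2.9 -12.6  74.4   0.2  14.5] F [-1.4  0.9  5.4] g 19.3 grasp [449.3 254.6  88.9]
```

apply_moves(
  delta_rot=[
    [0, 0, 0],
    [0, 0, 0],
    [0, 0, 0],
    [0, 0, 0],
    [0, 0, 0],
    [0, 0, 0],
    [0, 0, 0],
    [0, 0, 0],
  ],
  slide=[
    [-1, 7.8, 0],
    [-1, 7.8, 0],
    [-1, 7.8, 0],
    [-1, 7.8, 0],
    [-1, 7.8, 0],
    [-1, 7.8, 0],
    [-1, 7.8, 0],
    [-1.2, 7.9, 0],
  ],
  claw=[-0.8, -0.8, -0.8, -0.8, -0.8, -0.8, -0.8, -0.8],
)

```text
clock: 37.42
tool_pos: [441.3, 316.2, 81.0]
orientation: [33.5, 89.9, 40.9]
ft_force: [-0.4, -2.4, 5.9]
grip_width: 0.231
```

apply_moves(
  delta_rot=[
    [0, 0, 0],
    [0, 0, 0],
    [0, 0, 0],
    [0, 0, 0],
  ],
  slide=[
    [0, 0, 0],
    [0, 0, 0],
    [0, 0, 0],
    [0, 0, 0],
  ],
  claw=[-0.8, -0.8, -0.8, -0.8],
)

```text
clock: 37.92
tool_pos: [441.1, 317.1, 81.0]
orientation: [74.8, 89.8, 82.3]
ft_force: [-2.1, 0.4, 4.8]
grip_width: 0.232
```

```bash
python3 st.py
```

```text
t 37.92 tcp [441.1 317.1  81. ] x [ 0.     0.003 -1.   ] y [-0.131  0.991  0.003] az 97.5
q [28.6  6.8 -8.4 74.6  0.2 21. ] F [-2.1  0.4  4.8] g 19.7 grasp [441.1 317.1  89. ]
```

apply_moves(
  delta_rot=[
    [0, 0, 0],
    [0, 0, 0],
    [0, 0, 0],
    [0, 0, 0],
    [0, 0, 0],
    [0, 0, 0],
    [0, 0, 0],
    [0, 0, 0],
  ],
  slide=[
    [0, 0, 0],
    [0, 0, 0],
    [0, 0, 0],
    [0, 0, 20],
    [0, 0, 40],
    [0, 0, 50],
    [0, -20, 40],
    [5, -50, 0],
  ],
  claw=[-0.1, -0.1, -0.1, -0.1, -0.1, -0.1, -0.1, -0.1],
)

```text
clock: 38.92
tool_pos: [447.9, 248.1, 234.9]
orientation: [30.2, 89.4, 37.9]
ft_force: [1.1, -1.0, -0.6]
grip_width: 0.448
```

apply_moves(
  delta_rot=[
    [0, 0, 0],
    [0, 0, 0],
    [0, 0, 0],
    [0, 0, 0],
    [0, 0, 0],
    [0, 0, 0],
  ],
  slide=[
    [15, -55, 0],
    [15, -55, 0],
    [20, -55, 0],
    [25, -50, 0],
    [25, -45, 0],
    [0, 0, 0],
  ],
  claw=[-1, -1, -1, -1, -1, -1],
)

```text
clock: 39.67
tool_pos: [546.8, -16.5, 229.2]
orientation: [117.4, 89.9, 124.6]
ft_force: [-0.5, 1.3, 0.1]
grip_width: 0.001
```

```bash
python3 st.py
python3 - <<'E'
from h import *
c=cap('top','g1t.png');s=cap('side','g1s.png')
i=cv2.imread('pics/g1t.png')[220:265,145:210]
cv2.imwrite('pics/g2.png',cv2.resize(i,None,fx=12,fy=12,interpolation=cv2.INTER_CUBIC))
i=cv2.imread('pics/g1s.png')[120:160,200:245]
cv2.imwrite('pics/g3.png',cv2.resize(i,None,fx=14,fy=14,interpolation=cv2.INTER_CUBIC))
E
```

```text
t 39.67 tcp [546.8 -16.5 229.2] x [-0.001  0.002 -1.   ] y [-0.125  0.992  0.002] az 97.2
q [ -8.8   6.    7.6  91.7   0.1 -16. ] F [-0.5  1.3  0.1] g 0.1 grasp [546.8 -16.5 237.2]
```

View pics/g2.png

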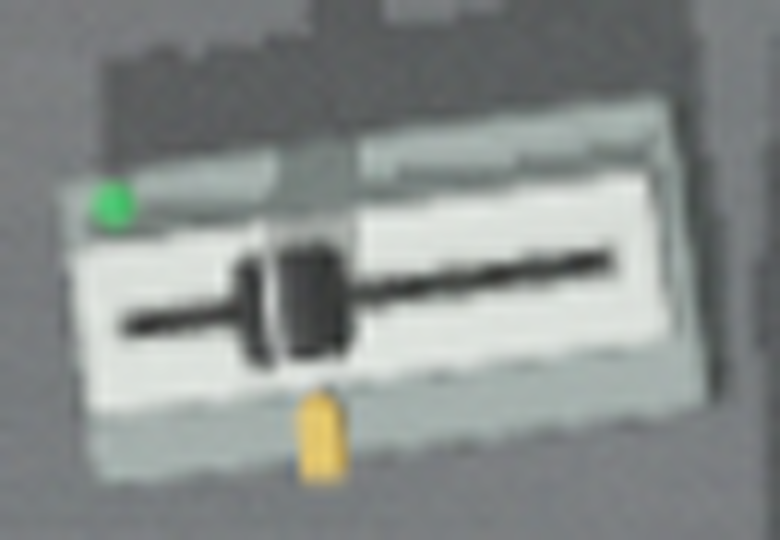

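View pics/g3.png

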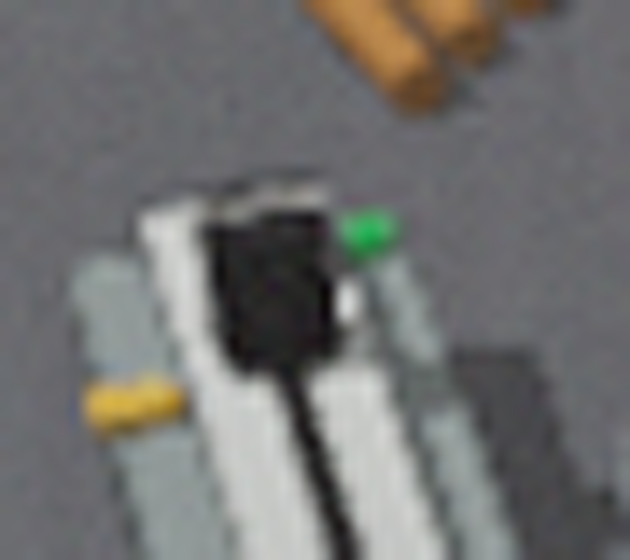

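Run:
```python
from sp import *
gl=[atz(c,*px(271,308,12,145,220),99.5),atz(s,*px(268,202,14,200,120),99.5)]
po=[atz(c,*px(322,437,12,145,220),51),atz(s,*px(136,403,14,200,120),51)]
for yaw in(7,7.5,8.3):
    a=np.radians(yaw);U=np.array([-np.sin(a),np.cos(a)])
    for g,p in zip(gl,po):print(yaw,g.round(1),p.round(1),'need',((p-g)[:2]@U).round(2))
# slot centerline yaw at z=59.5
d=atz(c,*px(125,326,12,145,220),59.5)-atz(c,*px(610,261,12,145,220),59.5);print(np.degrees(np.arctan2(d[1],d[0]))-90)
# path of gripper
print(np.degrees(np.arctan2(317.1-254.7,441.1-449.3))-90)
d=atz(c,*px(318,395,12,145,220),51)-atz(c,*px(324,483,12,145,220),51);print('pointer x az',np.degrees(np.arctan2(d[1],d[0])))
print('pointer pred px for line', )
```

```text
7 [440.5 315.9  99.5] [408.  314.1  51. ] need 2.18
7 [441.7 316.8  99.5] [407.8 313.8  51. ] need 1.14
7.5 [440.5 315.9  99.5] [408.  314.1  51. ] need 2.46
7.5 [441.7 316.8  99.5] [407.8 313.8  51. ] need 1.44
8.3 [440.5 315.9  99.5] [408.  314.1  51. ] need 2.91
8.3 [441.7 316.8  99.5] [407.8 313.8  51. ] need 1.92
7.354352428989117
7.486356639980585
pointer x az 3.7179580004899155
pointer pred px for line
```

```bash
cat > sp2.py <<'E'
from h import *
from scipy.optimize import least_squares
def avg(n,k=8):
    cs=[manip.capture(n) for _ in range(k)];c=cs[0];c['img']=np.mean([x['img'].astype(float) for x in cs],0);return c
a=np.radians(7.4);X=np.array([np.cos(a),np.sin(a),0]);U=np.array([-np.sin(a),np.cos(a),0])
def hullcent(c,P,sz,z0):
    pts=np.array([P+X*sz[0]/2*i+U*sz[1]/2*j+np.array([0,0,z0+sz[2]*k-P[2]]) for i in(-1,1) for j in(-1,1) for k in(0,1)])
    h=cv2.convexHull(proj(c,pts).astype(np.float32));m=cv2.moments(h);return np.array([m['m10'],m['m01']])/m['m00'],m['m00']
def run():
  for n in('top','side'):
    c=avg(n);im=c['img'];r,g,b=im[...,0],im[...,1],im[...,2]
    q=proj(c,[408,314,48])[0].astype(int);sl=np.s_[q[1]-9:q[1]+10,q[0]-9:q[0]+10]
    w=np.clip((r-b)-25,0,None)[sl]; sat=(r-b)[sl]/np.maximum(r[sl],1)  # yellow saturation is lighting independent
    w=np.clip(sat-.15,0,.45)
    yy,xx=np.mgrid[q[1]-9:q[1]+10,q[0]-9:q[0]+10];cen=np.array([(w*xx).sum(),(w*yy).sum()])/w.sum()
    f=lambda v:hullcent(c,np.array([v[0],v[1],0.]),(16,10,6),45)[0]-cen
    s=least_squares(f,[408,314]);p=s.x;print(n,'pointer',p.round(2),'area',(w.sum()/.45).round(1),'pred',hullcent(c,np.r_[p,0],(16,10,6),45)[1])
    # line: sample profile along U on top of grip
    best=[]
    for dx in(-9,-6,-3,0,3,6,9):
        base=np.array([441.2,316.8,99.5])+X*dx
        t=np.arange(-9,9.01,.25);P=base+np.outer(t,U);uv=proj(c,P).astype(np.float32)
        v=cv2.remap(im.mean(2).astype(np.float32),uv[:,0].reshape(1,-1),uv[:,1].reshape(1,-1),cv2.INTER_CUBIC)[0]
        best.append(v)
    v=np.mean(best,0);k=np.abs(t)<6.5;i=np.argmax(np.where(k,v,0));kk=np.abs(t-t[i])<3.5;ww=np.clip(v[kk]-np.percentile(v[kk],15),0,None);tl=(t[kk]*ww).sum()/ww.sum()
    L=np.array([441.2,316.8])+tl*U[:2];print(' line off',tl.round(2),L.round(2),'need',((p-L)@U[:2]).round(2));print(v[::4].round(0))
run()
E
python3 sp2.py
```

```text
top pointer [408. 314.] area 18.8 pred 21.91602484055329
 line off -1.26 [441.36 315.55] need 2.76
[ 70.  72.  74.  79.  89. 107. 133. 160. 170. 152. 116.  84.  66.  69.
  80.  95. 113. 134. 153.]
side pointer [408. 314.] area 19.7 pred 19.82498982537072
 line off -0.11 [441.21 316.69] need 1.61
[ 40.  41.  47.  59.  75.  92. 109. 121. 128. 129. 125. 119. 111. 103.
  96.  89.  86.  85.  88.]
```

```bash
sed -i 's/least_squares(f,\[408,314\])/least_squares(f,[408,314],diff_step=3e-3)/' sp2.py; python3 sp2.py
```

```text
top pointer [407.41 314.53] area 18.8 pred 21.9215663340874
 line off -1.27 [441.36 315.54] need 3.37
[ 69.  71.  75.  80.  89. 107. 133. 161. 170. 152. 116.  83.  66.  69.
  80.  94. 113. 134. 153.]
side pointer [406.69 316.49] area 19.6 pred 19.771328822826035
 line off -0.13 [441.22 316.67] need 4.26
[ 40.  41.  47.  59.  75.  92. 109. 121. 127. 128. 124. 118. 111. 103.
  95.  89.  85.  85.  87.]
```

apply_moves(
  delta_rot=[
    [0, 0, 0.005],
    [0, 0, 0],
    [0, 0, 0],
    [0, 0, 0],
    [0, 0, 0],
    [0, 0, 0],
    [0, 0, 0],
    [0, 0, 0],
  ],
  slide=[
    [-25, 45, 0],
    [-25, 50, 0],
    [-20, 55, 0],
    [-15, 55, 0],
    [-15, 55, 0],
    [-6, 50, 0],
    [0, 24, 0],
    [0, 0, 0],
  ],
  claw=[0.1, 0.1, 0.1, 0.1, 0.1, 0.1, 0.1, 0.1],
)

```text
clock: 42.48
tool_pos: [439.4, 322.3, 230.1]
orientation: [95.4, 89.8, 103.4]
ft_force: [-0.6, -0.5, 0.2]
grip_width: 0.552
```

apply_moves(
  delta_rot=[
    [0, 0, 0],
    [0, 0, 0],
    [0, 0, 0],
    [0, 0, 0],
    [0, 0, 0],
    [0, 0, 0],
  ],
  slide=[
    [0, 0, 0],
    [0, 0, -30],
    [0, 0, -40],
    [0, 0, -40],
    [0, 0, -20],
    [0, 0, 0],
  ],
  claw=[0.1, 0.1, 0.1, 0.1, 0.1, 0.1],
)

```text
clock: 43.22
tool_pos: [438.6, 318.6, 98.2]
orientation: [170.6, 89.7, 178.3]
ft_force: [-0.8, -0.7, 0.5]
grip_width: 0.554
```

```bash
python3 st.py; python3 rot.py 90 7.5
```

```text
t 43.23 tcp [438.6 318.6  98.2] x [-0.005  0.    -1.   ] y [-0.134  0.991  0.001] az 97.7
q [28.8  6.5 -6.8 77.   0.1 21.2] F [-0.8 -0.7  0.5] g 47.1 grasp [438.6 318.6 106.2]
x [ 0.  0. -1.]
[-0.0001 -0.0046 -0.0031] 0.005542882015623353 [-0.     -0.0006 -0.0004]
```

apply_moves(
  delta_rot=[
    [0, 0, 0],
    [0, 0, 0],
    [0, 0, 0],
    [0, 0, 0],
    [0, 0, 0],
    [0, 0, 0],
    [0, 0, 0],
    [0, 0, 0],
  ],
  slide=[
    [1.5, -1, -8],
    [0, 0, -8],
    [0, 0, 0],
    [0, 0, 0],
    [0, 0, 0],
    [0, 0, 0],
    [0, 0, 0],
    [0, 0, 0],
  ],
  claw=[0.1, 0.1, 0.1, 0.1, -0.8, -0.8, -0.8, -0.8],
)

```text
clock: 44.22
tool_pos: [441.7, 319.8, 84.9]
orientation: [71.5, 89.8, 79.3]
ft_force: [0.3, -1.1, 3.0]
grip_width: 0.227
```

```bash
python3 st.py
```

```text
t 44.23 tcp [441.7 319.8  84.9] x [ 0.001  0.003 -1.   ] y [-0.135  0.991  0.003] az 97.8
q [28.8  7.  -7.8 75.1  0.1 21. ] F [ 0.3 -1.1  3. ] g 19.3 grasp [441.7 319.8  92.9]
```

apply_moves(
  delta_rot=[
    [0, 0, 0],
    [0, 0, 0],
    [0, 0, 0],
    [0, 0, 0],
    [0, 0, 0],
    [0, 0, 0],
  ],
  slide=[
    [-0.2, 1.2, 0],
    [0, 0, 0],
    [0, 0, 0],
    [0, 0, 0],
    [0, 0, 0],
    [0, 0, 0],
  ],
  claw=[-0.8, -0.8, -0.8, -0.8, -0.8, -0.8],
)

```text
clock: 44.98
tool_pos: [441.5, 321.2, 84.9]
orientation: [72.8, 89.8, 80.6]
ft_force: [0.2, -1.2, 4.8]
grip_width: 0.226
```

```bash
python3 st.py
```

```text
t 44.98 tcp [441.5 321.2  84.9] x [ 0.001  0.003 -1.   ] y [-0.136  0.991  0.003] az 97.8
q [28.9  7.1 -7.7 75.1  0.1 21.1] F [ 0.2 -1.2  4.8] g 19.2 grasp [441.5 321.2  92.9]
```

Release, rise and look.

apply_moves(
  delta_rot=[
    [0, 0, 0],
    [0, 0, 0],
    [0, 0, 0],
    [0, 0, 0],
    [0, 0, 0],
    [0, 0, 0],
    [0, 0, 0],
    [0, 0, 0],
  ],
  slide=[
    [0, 0, 0],
    [0, 0, 0],
    [0, 0, 0],
    [0, 0, 20],
    [0, 0, 40],
    [0, 0, 50],
    [0, -20, 40],
    [5, -50, 0],
  ],
  claw=[-0.1, -0.1, -0.1, -0.1, -0.1, -0.1, -0.1, -0.1],
)

```text
clock: 45.98
tool_pos: [448.2, 252.6, 239.0]
orientation: [32.6, 89.4, 40.6]
ft_force: [0.5, -0.7, -0.3]
grip_width: 0.457
```

apply_moves(
  delta_rot=[
    [0, 0, 0],
    [0, 0, 0],
    [0, 0, 0],
    [0, 0, 0],
    [0, 0, 0],
    [0, 0, 0],
  ],
  slide=[
    [15, -55, 0],
    [15, -55, 0],
    [20, -55, 0],
    [25, -50, 0],
    [25, -45, 0],
    [0, 0, 0],
  ],
  claw=[-1, -1, -1, -1, -1, -1],
)

```text
clock: 46.72
tool_pos: [547.2, -12.1, 233.3]
orientation: [107.0, 89.8, 114.5]
ft_force: [-0.1, 0.7, -1.3]
grip_width: -0.001
```

```bash
python3 st.py; sed -i 's/441.2,316.8/440.7,320.5/g' sp2.py; python3 sp2.py
python3 - <<'E'
from h import *
c=cap('top','g4t.png');s=cap('side','g4s.png')
i=cv2.imread('pics/g4t.png')[220:265,145:210]
cv2.imwrite('pics/g5.png',cv2.resize(i,None,fx=12,fy=12,interpolation=cv2.INTER_CUBIC))
E
```

```text
t 46.73 tcp [547.2 -12.1 233.3] x [-0.001  0.002 -1.   ] y [-0.131  0.991  0.003] az 97.5
q [ -8.4   6.1   8.2  92.2   0.1 -15.9] F [-0.1  0.7 -1.3] g -0.1 grasp [547.2 -12.1 241.3]
top pointer [407.41 314.55] area 18.8 pred 21.921491831773892
 line off -1.08 [440.84 319.43] need -0.54
[ 68.  70.  72.  79.  89. 107. 132. 158. 171. 160. 127.  91.  71.  69.
  79.  96. 115. 136. 155.]
side pointer [406.68 316.52] area 19.6 pred 19.770688750082627
 line off 0.36 [440.65 320.86] need 0.07
[ 42.  42.  46.  56.  70.  86. 102. 116. 125. 128. 127. 122. 115. 107.
  99.  92.  88.  86.  87.]
```

View pics/g5.png

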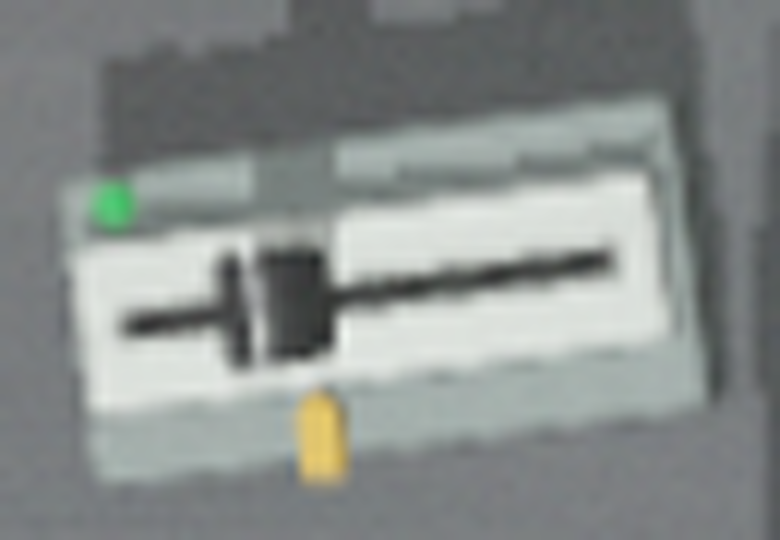

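apply_moves(
  delta_rot=[
    [0, 0, 0],
    [0, 0, 0],
    [0, 0, 0],
    [0, 0, 0],
    [0, 0, 0],
  ],
  slide=[
    [38, -14, 0],
    [38, -15, -10],
    [0, 0, -33],
    [0, 0, -20],
    [0, 0, 0],
  ],
  claw=[-1, -1, -1, -1, -1],
)

```text
clock: 48.25
tool_pos: [620.7, -37.8, 168.6]
orientation: [138.7, 89.6, 146.5]
ft_force: [-0.2, 0.3, -0.0]
grip_width: 0.0
```

```bash
python3 st.py
python3 - <<'E'
from h import *
for n in('side','top'):
    c=cap(n); i=c['img'][:,:,::-1]; i=i[130:260,230:390] if n=='side' else i[130:260,210:340]; cv2.imwrite(f'pics/i1{n}.png',cv2.resize(i,None,fx=4,fy=4,interpolation=cv2.INTER_CUBIC))
E
```

```text
t 48.25 tcp [620.7 -37.8 168.6] x [-0.006  0.004 -1.   ] y [-0.135  0.991  0.004] az 97.8
q [ -9.7  17.4  14.   86.9   0.2 -17.5] F [-0.2  0.3 -0. ] g 0.0 grasp [620.8 -37.9 176.6]
```

View pics/i1side.png

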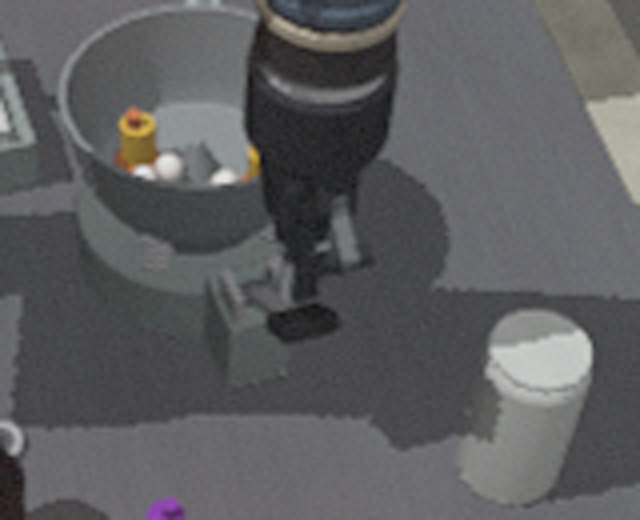

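View pics/i1top.png

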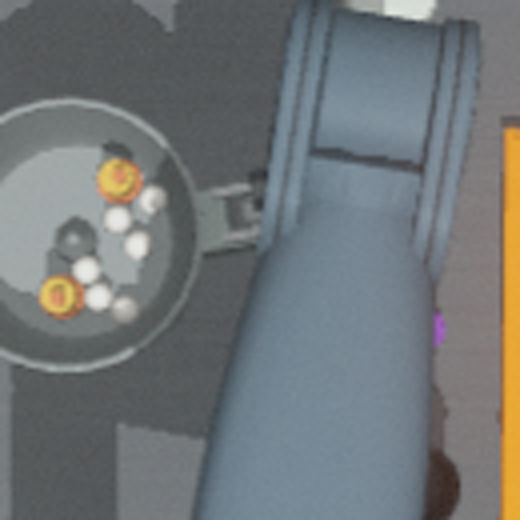

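apply_moves(
  delta_rot=[
    [0, 0, 0],
    [0, 0, 0],
    [0, 0, 0],
    [0, 0, 0],
    [0, 0, 0],
    [0, 0, 0],
    [0, 0, 0],
    [0, 0, 0],
  ],
  slide=[
    [2, -3, -8],
    [0.2, -1.5, -8],
    [0.4, -2.5, -10],
    [0.4, -2.5, -10],
    [0.4, -2, -10],
    [0.4, -2, -10],
    [0.2, -1, -8],
    [0, 0, 0],
  ],
  claw=[-1, -1, -1, -1, -1, -1, -1, -1],
)

```text
clock: 49.35
tool_pos: [624.6, -51.9, 105.1]
orientation: [129.7, 89.6, 137.5]
ft_force: [0.6, 0.2, -0.1]
grip_width: -0.003
```

```bash
python3 st.py
```

```text
t 49.35 tcp [624.6 -51.9 105.1] x [-0.005  0.004 -1.   ] y [-0.136  0.991  0.005] az 97.8
q [-11.   18.9   8.5  79.9   0.2 -18.8] F [ 0.6  0.2 -0.1] g -0.3 grasp [624.7 -52.  113.1]
```

apply_moves(
  delta_rot=[
    [0, 0, 0],
    [0, 0, 0],
    [0, 0, 0],
    [0, 0, 0],
    [0, 0, 0],
  ],
  slide=[
    [0, 0, -4],
    [0, 0, -3],
    [0, 0, -2],
    [0, 0, 0],
    [0, 0, 0],
  ],
  claw=[-1, -1, -1, -1, -1],
)

```text
clock: 49.98
tool_pos: [626.3, -52.5, 98.6]
orientation: [81.2, 89.8, 89.0]
ft_force: [-0.3, -0.1, 0.9]
grip_width: 0.003
```

```bash
python3 st.py
python3 - <<'E'
from h import *
for n in('side',):
    c=cap(n); i=c['img'][:,:,::-1]; i=i[130:260,230:390] if n=='side' else i[130:260,210:340]; cv2.imwrite(f'pics/i2{n}.png',cv2.resize(i,None,fx=4,fy=4,interpolation=cv2.INTER_CUBIC))
E
```

```text
t 49.98 tcp [626.3 -52.5  98.6] x [ 0.     0.003 -1.   ] y [-0.136  0.991  0.003] az 97.8
q [-11.   19.    7.9  78.9   0.2 -18.8] F [-0.3 -0.1  0.9] g 0.2 grasp [626.3 -52.5 106.6]
```

View pics/i2side.png

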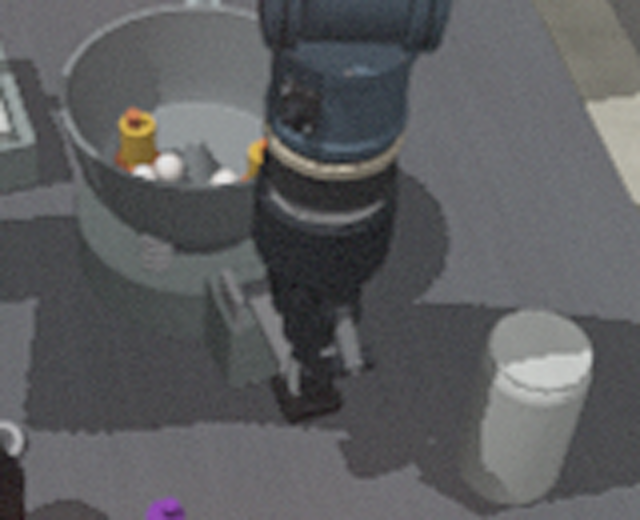

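Lever looks level. Lift away and look.

apply_moves(
  delta_rot=[
    [0, 0, 0],
    [0, 0, 0],
    [0, 0, 0],
    [0, 0, 0],
    [0, 0, 0],
    [0, 0, 0],
    [0, 0, 0],
    [0, 0, 0],
  ],
  slide=[
    [0, 0, 15],
    [0, 0, 40],
    [0, 0, 50],
    [-20, -20, 50],
    [-50, -30, 0],
    [-50, -30, 0],
    [-50, -30, 0],
    [-30, -20, 0],
  ],
  claw=[-1, -1, -1, -1, -1, -1, -1, -1],
)

```text
clock: 51.02
tool_pos: [424.4, -183.4, 255.3]
orientation: [20.6, 89.9, 28.3]
ft_force: [-0.2, -0.2, 0.6]
grip_width: 0.001
```

apply_moves(
  delta_rot=[
    [0, 0, 0],
    [0, 0, 0],
    [0, 0, 0],
    [0, 0, 0],
    [0, 0, 0],
  ],
  slide=[
    [-10, -50, 0],
    [-10, -50, 0],
    [-10, -50, 0],
    [0, 0, 0],
    [0, 0, 0],
  ],
  claw=[-1, -1, -1, -1, -1],
)

```text
clock: 51.65
tool_pos: [396.2, -332.3, 254.4]
orientation: [68.9, 89.8, 76.7]
ft_force: [0.4, 0.6, 0.8]
grip_width: -0.004
```

```bash
python3 st.py; python3 sp2.py
python3 - <<'E'
from h import *
for n in('side','top'):
    c=cap(n); i=c['img'][:,:,::-1]; cv2.imwrite(f'pics/j1{n}.png',cv2.resize(i,(784,588),interpolation=cv2.INTER_CUBIC))
    i=i[130:260,230:390] if n=='side' else i[130:260,180:320]; cv2.imwrite(f'pics/j1c{n}.png',cv2.resize(i,None,fx=4,fy=4,interpolation=cv2.INTER_CUBIC))
E
```

```text
t 51.65 tcp [ 396.2 -332.3  254.4] x [ 0.001  0.003 -1.   ] y [-0.135  0.991  0.003] az 97.8
q [-47.5   1.9   6.1  94.4   0.1 -55.3] F [0.4 0.6 0.8] g -0.3 grasp [ 396.2 -332.4  262.4]
top pointer [407.4  314.53] area 18.2 pred 21.92165629286319
 line off -1.08 [440.84 319.43] need -0.56
[ 72.  75.  78.  84.  94. 112. 138. 164. 177. 166. 133.  96.  76.  75.
  84. 102. 121. 141. 161.]sp2.py:15: RuntimeWarning: invalid value encountered in divide
  yy,xx=np.mgrid[q[1]-9:q[1]+10,q[0]-9:q[0]+10];cen=np.array([(w*xx).sum(),(w*yy).sum()])/w.sum()
Traceback (most recent call last):
  File "sp2.py", line 27, in <module>
    run()
    ~~~^^
  File "sp2.py", line 17, in run
    s=least_squares(f,[408,314],diff_step=3e-3);p=s.x;print(n,'pointer',p.round(2),'area',(w.sum()/.45).round(1),'pred',hullcent(c,np.r_[p,0],(16,10,6),45)[1])
ValueError: Residuals are not finite in the initial point.
```

View pics/j1cside.png

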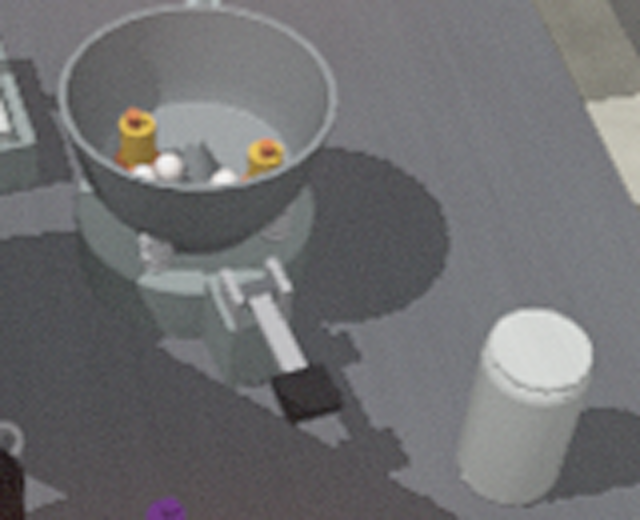

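View pics/j1ctop.png

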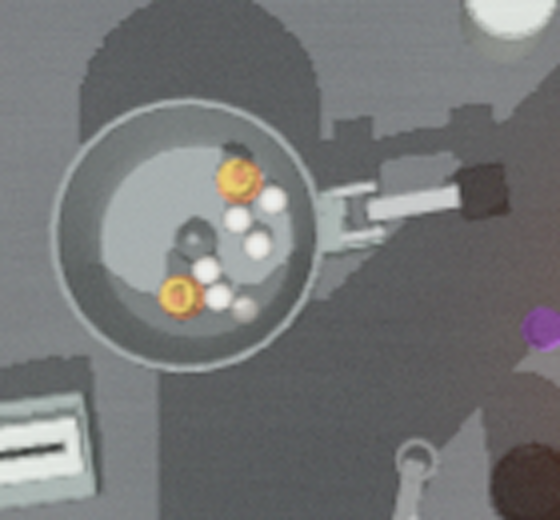

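View pics/j1side.png

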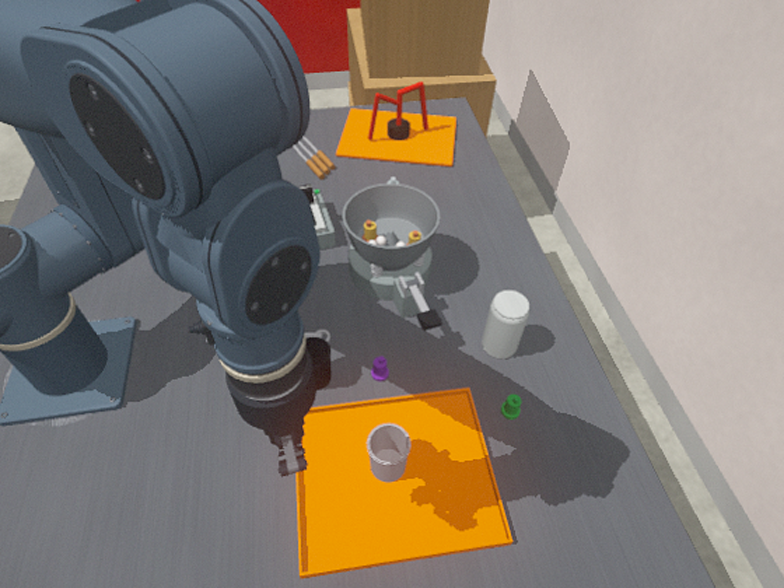

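View pics/j1top.png

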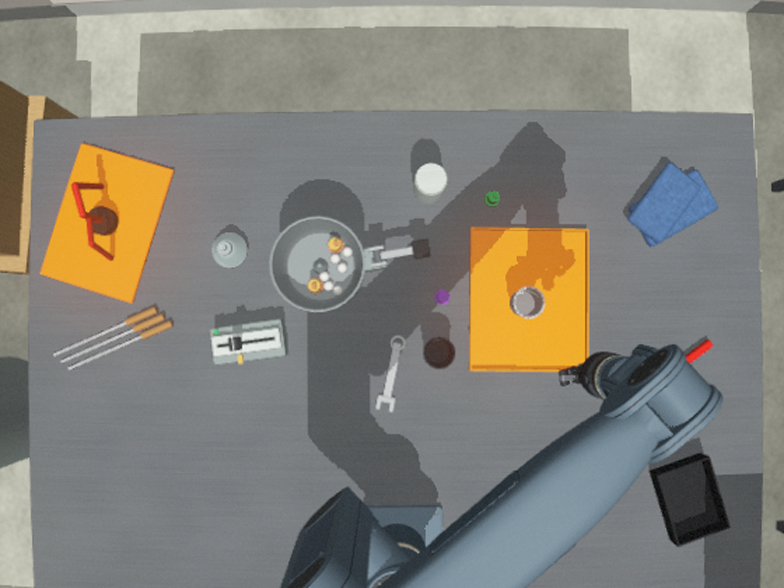

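```bash
python3 -c "
from rig import manip
print(manip.finish_job())"
```

```text
the job is handed in; nothing more can be done
None
```

The whole job was done in the order asked, and I handed it in at about 52 s of the 208 s allowed.

- **Castings:** there were two bronze castings in the tray. Both are standing in the bowl.
- **Balls and cup:** the pictures show six balls in the bowl, none left in the cup and none lying on the bench. The empty cup stands upright in the tray, a few centimetres from where it started.
- **Speed grip:** my first setting was about 4 mm short, so I went back and corrected it. Right after that, the top view put the line 0.5 mm past the pointer and the side view put it within 0.1 mm. After the lever press, the top view gave the same 0.5 mm. The side check failed then because the arm was blocking that view.
- **Run lever:** it snapped over, and in both views it stayed level after the arm let go and moved away.
- **Left alone:** the can, the lamp and the wrench were not touched.
- **Arm limits:** while I was lining up for the cup, shoulder joint 2 came right up to its lower limit (it read −56.7° against −56.73°). I backed it off and took the cup at a steeper angle.

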